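# Pack the taros and lock the cover

## Robot

A 6-joint arm with a two-finger parallel gripper is mounted at the origin on the work surface. World frame = base frame: x ahead of the robot, y to its left, z up, the work surface at z = 0. Lengths are in mm, angles in rad, forces in N, time in s.
With the tool pointing down it reaches from about 275 to 1000 mm from the base axis. Payload 8.4 kg.
Tool frame: the origin (TCP) lies at the very end of the fingers, on their centre line; the grasp point (between the pads) lies r.hold_point_z behind it (r.hold_point_z is the distance from the TCP to the grasp point, in mm); x points along the fingers, z is the direction in which the jaws open and shut, and the axes are right-handed (so a half turn about x gives the same grasp; the last joint's range is limited). The gripper opens to 85 mm and grips with 20 to 120 N. Pads are 22 mm wide; open, the fingers measure 114 mm over their backs; the gripper's body (76 mm by 85 mm) begins 54 mm behind the grasp point. The pads swing forward as they close: fully open they stand 13 mm farther back than shut.
Start: joints at [1.298, 0.353, 1.633, -0, 1.155, -0.002], TCP at [167.187, 602.226, 231.281] pointing down, gripper open.
Joint ranges: [-2.63, 2.63], [-0.92, 2.1], [0.06, 2.66], [-1.3, 4.44], [0, 2.69], [-3.02, 3.02]. Speed limits (rad/s): [2.22, 2.22, 2.79, 3.14, 3.14, 3.14].

## Interface

Orientations are given as [roll, pitch, yaw] about the fixed x, y, z axes, in that order (R = Rz(yaw) Ry(pitch) Rx(roll)).
In Python, from rig import r gives the robot as it stands.
- The arm moves only by the tool jog_arm, never from a script. Its argument "series" is a list of rows, each a list of 7 numbers: the turn, a rotation vector about the tool's x, y, z in degrees, then the shift along the tool's x, y, z in cm, then the opening, from 0 (shut) to 1 (fully open). In form: [[wx, wy, wz, tx, ty, tz, fingers], ...]. A call has 1 to 20 rows; each row shifts and turns the commanded pose from where the row before left it, along the tool's axes as they then stand; what a row does not reach is not made up. A row lasts 1/10 s, in which the tool goes at most 50 mm and 8.59 degrees, less where a joint would pass 70% of its speed; a pose out of reach is approached as far as the arm can. A call with a gripper value outside its range is refused whole. The fingers move at their own pace and stop on an object; "force" is the grip in N (left out, the last holds). Time passes only in rows, so rows that do not move let the fingers close. It gives the time, the measured TCP pose, the force and the opening at its end, in the units of the state.
- r.sense(): the state, without advancing time (a new reading comes with each control period).
- r.grab_frame(name): name is "scene" or "top"; returns (picture, depth): 420x560x3 uint8, red, green, blue; 420x560 float32, mm along the optical axis (not along the pixel's ray), 0 where there is no reading.
- r.get_calibration(name): a dict with "mtx" (3x3 intrinsics, pixels), "position" and "rotation" of the camera in the world. Camera axes: x right, y down, z forward; pixel columns grow to the right and rows downward; lengths in mm; the calibration is good to about 2 mm. A picture is of the moment at which its call begins. get_calibration takes no time and is no camera call.
- r.sign_off(): hands the job in, once; it reports no verdict.
The state is a dict: "clock": time; "qpos": joint angles; "qvel": joint speeds; "joint_efforts": joint torques, N m; "eef_pos": TCP position; "tcp_rot": TCP orientation; "contact_force": force on the tool from outside, world axes, zero at the start; "wrist_torque": the same for the moment, N m; "opening": opening from 0.0 (shut) to 1.0 (fully open).
Only numpy, scipy, OpenCV 4.12 (cv2) and the standard library are available. Lean on these libraries where they do the work, as an engineer would, in place of code of your own. Each camera call takes 0.05 s, during which the arm holds its last target.

## Task

Pinch the lock tab and, holding it pressed, slide the cover of the steel box fully open until it locks; then put every taro from the board into the box. They stand too high on the raised two-part drain floor: press them down with the wooden tamper, near side and far side, until both halves of the floor are fully down and the taros lie in one level layer, stand the tamper back upright on its dark wooden rest, and slide the cover fully shut with its tab pressed, letting the tab spring out so that it locks. Leave the bowl, the red carton and the cup alone.

Things in the scene. Friction and masses are not known exactly. Their poses are not given: they have to be found in the camera images.
- box: fixed open-topped steel box, outside 190 (its x) by 160 (its y) by 70 mm tall, walls and floor 5 mm, so 65 mm deep; origin under its centre at table level, z up. Rails on its +y side, to y = 260 mm, carry the opened cover; a grey notched catch bar, top 95 mm above the table, runs along its +x side (x = 94 to 112 mm). Yaw within 0.12 rad of the world's
- box_in (a point): centre of the box's inner floor, 5 mm above the table; inside, the box is 180 mm along its x and 150 mm along its y
- cover (a joint): travel (m) of the flat steel cover along the box's +y: 0 = fully shut, 0.165 = fully open (end stops at both); underside 71 mm above the table, 5 mm thick. Its spring pin locks in the catch bar: notches (1.5 mm play) at 0 and 0.165, and a long vent slot (0.026 to 0.054) where it starts ajar. It slides, with about 2 N, only while the tab is held pressed
- tab (a joint): press of the lock tab (m): 0 = out, 0.008 = fully pressed; 0.0065 or more frees the cover. The tab is a grey upright plate on the cover, facing a fixed black plate 20 mm away; it is pressed along the box's -x, towards the black plate, against 4 to 8 N, and springs back when released; the pin then drops in if a notch is opposite
- pinch (a point): grip point between black plate and tab, moves with the cover; 38 mm above its underside, in mid-length of the plates. In the box's x the black plate's outer face lies 16 mm to its -x side, the tab's outer face 24 mm to its +x side (16 mm when fully pressed): a pinch along the box's x centred here, closing to 32 mm, presses the tab and holds the cover
- tab_rod (a point): point on the 8 mm square pin rod, 40 mm from the pinch point; the rod runs from the tab along the box's +x to the catch bar, its top 19 mm below the pinch point: keep fingertips above it. The tab and black plate are upright, 54 mm long along the box's y, 10 mm thick, their tops 17 mm above the pinch point
- floor_near (a joint): height (m) of the near (box -x side) half of the white perforated drain floor: 0 = fully down on the box floor, at most 0.040; starts raised 0.036 to 0.040 and stays where it is pushed. Tight guides: it takes about 11 N, less the weight of what lies on it, to push it down, at any point of it; it does not tilt
- floor_far (a joint): the same for the far (box +x side) half
- floor_near_top (a point): centre of the top face of the near half (86 mm along the box's x, 146 mm along its y, 4 mm thick); 9 mm above the table when fully down, centred 44.5 mm to the box's -x side
- floor_far_top (a point): the same for the far half, 44.5 mm to the box's +x side. Taros on the raised floor stand above the rim and would stop the cover
- board: fixed pale wooden board 280 by 190 by 12 mm with the taros to be packed; origin under its centre
- rest: fixed dark wooden square, 110 by 110 by 10 mm, on which the tamper stands; origin under its centre
- tamper: wooden tamper, about 250 g: flat round foot 80 mm across and 14 mm thick with a square upright handle 22 by 22 mm, whole height 125 mm; origin at the centre of the foot's underside, z up along the handle, handle faces square to its x and y
- tamper_grip (a point): point inside the tamper's handle 90 mm above the foot's underside, a good height to grip
- bowl: loose white bowl, 120 mm across, a bystander
- wrap: loose red carton 240 by 50 by 50 mm, a bystander
- cup: loose blue cup 72 mm across, a bystander
- taro0: peeled taro root, a flattish cream-coloured oval 60 mm long (its x), 42 mm wide (its y) and 28 mm thick (its z, up as it lies), about 50 g; origin at its centre. One of 4 to 6 that start on the board; it may be absent.
- taro1: peeled taro root, a flattish cream-coloured oval 60 mm long (its x), 42 mm wide (its y) and 28 mm thick (its z, up as it lies), about 50 g; origin at its centre. One of 4 to 6 that start on the board; it may be absent.
- taro2: peeled taro root, a flattish cream-coloured oval 60 mm long (its x), 42 mm wide (its y) and 28 mm thick (its z, up as it lies), about 50 g; origin at its centre. One of 4 to 6 that start on the board; it may be absent.
- taro3: peeled taro root, a flattish cream-coloured oval 60 mm long (its x), 42 mm wide (its y) and 28 mm thick (its z, up as it lies), about 50 g; origin at its centre. One of 4 to 6 that start on the board; it may be absent.
- taro4: peeled taro root, a flattish cream-coloured oval 60 mm long (its x), 42 mm wide (its y) and 28 mm thick (its z, up as it lies), about 50 g; origin at its centre. One of 4 to 6 that start on the board; it may be absent.
- taro5: peeled taro root, a flattish cream-coloured oval 60 mm long (its x), 42 mm wide (its y) and 28 mm thick (its z, up as it lies), about 50 g; origin at its centre. One of 4 to 6 that start on the board; it may be absent.
Things that resemble listed ones, but are neither listed nor needed, are in the scene too. Leave any blue or pink look-alike of the taro0 alone.

How it is judged (in metres and radians):
On the way, in this order (a step that is already met when the one before it is completed fails the run):
1. the cover is fully open and locked there (value of joint cover above 0.161 m and value of joint tab below 0.002 m), for 0.2 s.
2. every taro is in the open box (value of joint cover above 0.155 m and x of taro0 in the frame of box between -0.09 and 0.09 m and y of taro0 in the frame of box between -0.075 and 0.075 m and z of each of taro0, taro1, taro2, taro3, taro4, taro5 in the frame of box below 0.11 m and x of taro1 in the frame of box between -0.09 and 0.09 m and y of taro1 in the frame of box between -0.075 and 0.075 m and x of taro2 in the frame of box between -0.09 and 0.09 m and y of taro2 in the frame of box between -0.075 and 0.075 m and x of taro3 in the frame of box between -0.09 and 0.09 m and y of taro3 in the frame of box between -0.075 and 0.075 m and x of taro4 in the frame of box between -0.09 and 0.09 m and y of taro4 in the frame of box between -0.075 and 0.075 m and x of taro5 in the frame of box between -0.09 and 0.09 m and y of taro5 in the frame of box between -0.075 and 0.075 m), for 0.2 s.
3. the taros are pressed with the tamper inside the box, both floor halves are fully down and all taros lie level (x of tamper in the frame of box between -0.09 and 0.09 m and y of tamper in the frame of box between -0.075 and 0.075 m and angle between tamper's own z axis and vertical below 0.4 rad and (contact force between tamper and taro0 above 3 N or contact force between tamper and taro1 above 3 N or contact force between tamper and taro2 above 3 N or contact force between tamper and taro3 above 3 N or contact force between tamper and taro4 above 3 N or contact force between tamper and taro5 above 3 N) and value of joint each of floor_near, floor_far below 0.004 m and x of taro0 in the frame of box between -0.09 and 0.09 m and y of taro0 in the frame of box between -0.075 and 0.075 m and z of each of taro0, taro1, taro2, taro3, taro4, taro5 in the frame of box below 0.038 m and x of taro1 in the frame of box between -0.09 and 0.09 m and y of taro1 in the frame of box between -0.075 and 0.075 m and x of taro2 in the frame of box between -0.09 and 0.09 m and y of taro2 in the frame of box between -0.075 and 0.075 m and x of taro3 in the frame of box between -0.09 and 0.09 m and y of taro3 in the frame of box between -0.075 and 0.075 m and x of taro4 in the frame of box between -0.09 and 0.09 m and y of taro4 in the frame of box between -0.075 and 0.075 m and x of taro5 in the frame of box between -0.09 and 0.09 m and y of taro5 in the frame of box between -0.075 and 0.075 m), for 0.2 s.
At the end, for the whole second after the job is handed in: the cover is shut within 4 mm, its tab sprung out (under 2 mm); both floor halves are within 4 mm of fully down; every taro lies in the box, its centre under 38 mm above the table (23 mm when flat); the tamper stands upright (0.1 rad) within 40 mm of the centre of its rest; all at rest (value of joint each of cover, floor_near, floor_far below 0.004 m and value of joint tab below 0.002 m and x of taro0 in the frame of box between -0.09 and 0.09 m and y of taro0 in the frame of box between -0.075 and 0.075 m and z of each of taro0, taro1, taro2, taro3, taro4, taro5 in the frame of box below 0.038 m and x of taro1 in the frame of box between -0.09 and 0.09 m and y of taro1 in the frame of box between -0.075 and 0.075 m and x of taro2 in the frame of box between -0.09 and 0.09 m and y of taro2 in the frame of box between -0.075 and 0.075 m and x of taro3 in the frame of box between -0.09 and 0.09 m and y of taro3 in the frame of box between -0.075 and 0.075 m and x of taro4 in the frame of box between -0.09 and 0.09 m and y of taro4 in the frame of box between -0.075 and 0.075 m and x of taro5 in the frame of box between -0.09 and 0.09 m and y of taro5 in the frame of box between -0.075 and 0.075 m and horizontal distance between tamper and rest below 0.04 m and angle between tamper's own z axis and vertical below 0.1 rad and height (world z) of tamper between 0.006 and 0.016 m and linear speed of each of tamper, taro0, taro1, taro2, taro3, taro4, taro5 below 0.03 m/s); the robot touches nothing.
It fails at once if the bowl is moved more than 30 mm (distance of bowl from where it was at the start of the episode above 0.03 m).
It fails at once if the wrap is moved more than 30 mm (distance of wrap from where it was at the start of the episode above 0.03 m).
It fails at once if the cup is moved more than 30 mm (distance of cup from where it was at the start of the episode above 0.03 m).
Of taro0, taro1, taro2, taro3, taro4, taro5 only 4 to 6 are there at a start; the rules pass over those that are not, and their reading is None.
At some moment in a run one of taro0, taro1, taro2, taro3, taro4, taro5, tamper may be knocked a few centimetres aside while the robot is not near it.
It also fails if it takes over 210 s, if anything falls off the work surface, if the arm or the gripper's body presses on something with over 40 N, if the wrist force passes 120 N, or if a joint passes its speed limit or range.

## Working session

There is one attempt and no reset: what is moved stays moved. The work goes in short steps, Python scripts to look and compute and a tool call to move; the robot and the scene stay as the last step left them, time stands still between calls to the robot, and variables do not carry over. Pictures are saved under pics/ and viewed, and the job is handed in when it is done.

Besides the shell and the picture viewer there is one more tool, called after "Request:" as name(argument=value, ...), one argument or row to a line, values as JSON. jog_arm: Moves the arm, as the interface text tells. Its arguments: {"type":"object","properties":{"series":{"type":"array"},"force":{"type":"number"}},"required":["series"]}

```bash
ls; mkdir -p pics
python3 - <<'E'
from rig import r
import cv2
s=r.sense(); print(s); print(r.hold_point_z)
for n in("scene","top"):
    p,d=r.grab_frame(n); cv2.imwrite(f"pics/{n}0.png",p[:,:,::-1]); c=r.get_calibration(n); print(n,c)
E
```

```text
pics
{'clock': 0.0, 'qpos': array([ 1.29760367e+00,  3.53628899e-01,  1.63410667e+00,  8.86164437e-07,
        1.15522393e+00, -2.38582690e-03]), 'qvel': array([ 0.00144093, -0.00072056, -0.00166138,  0.00066655,  0.00057615,
       -0.00048933]), 'joint_efforts': array([ 5.51807490e-03, -6.05262566e+01, -3.42069805e+01,  4.30257742e-04,
        9.36729979e-03,  1.45637409e-05]), 'eef_pos': array([167.05834356, 601.77507982, 230.58546555]), 'tcp_rot': array([ 3.13861403,  1.56942949, -1.84458213]), 'contact_force': array([-0.91763946,  0.88232281, -0.66183294]), 'wrist_torque': array([-0.00376501, -0.02948005, -0.0330916 ]), 'opening': 0.998767187402569}
18.700000000000003
scene {'mtx': array([[385.5656557 ,   0.        , 279.66963578],
       [  0.        , 385.5656557 , 209.98110068],
       [  0.        ,   0.        ,   1.        ]]), 'position': array([1066.42432853, -436.90114789,  963.25845821]), 'rotation': array([-2.47167858,  0.01478998,  0.78897715])}
top {'mtx': array([[527.93527128,   0.        , 275.89765808],
       [  0.        , 527.93527128, 200.7213855 ],
       [  0.        ,   0.        ,   1.        ]]), 'position': array([ 443.24862119,   50.52354971, 1381.20566124]), 'rotation': array([-3.03659883e+00,  6.54609984e-05, -1.56570036e+00])}
```

View pics/scene0.png

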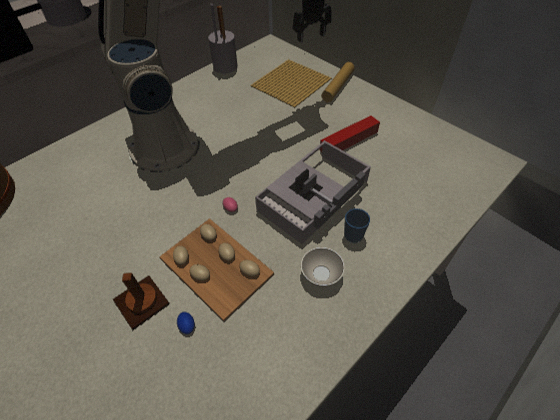

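View pics/top0.png

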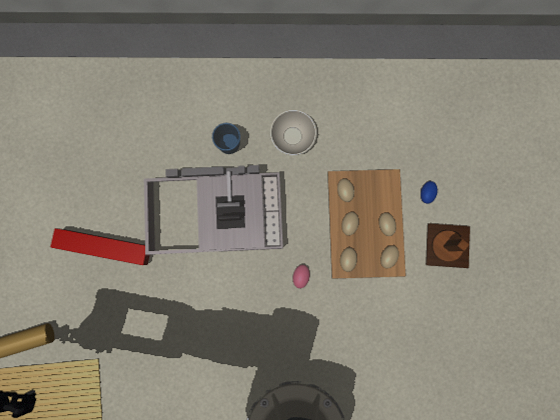

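Top view: five taros on the board at (346,190), (350,224), (348,259), (387,224) and (389,257). The look-alikes are blue at (429,192) and pink at (301,276). The box is around (215,212), with the tab and black plate near (231,212), and the tamper stands at (452,243).

```bash
cat > h.py <<'E'
import numpy as np, cv2
from scipy.spatial.transform import Rotation as R
from rig import r
def cloud(n,p=None,d=None):
    if d is None: p,d=r.grab_frame(n)
    c=r.get_calibration(n); K=c["mtx"]
    v,u=np.mgrid[:420,:560]
    P=np.stack([(u-K[0,2])*d/K[0,0],(v-K[1,2])*d/K[1,1],d],-1)
    W=P@R.from_euler('xyz',c["rotation"]).as_matrix().T+c["position"]
    W[d==0]=np.nan
    return p,W
def proj(n,X):
    c=r.get_calibration(n);K=c["mtx"]
    P=(np.asarray(X,float)-c["position"])@R.from_euler('xyz',c["rotation"]).as_matrix()
    return P[...,0]/P[...,2]*K[0,0]+K[0,2],P[...,1]/P[...,2]*K[1,1]+K[1,2]
E
python3 - <<'E'
from h import *
p,W=cloud("top")
np.save("W0.npy",W);np.save("p0.npy",p)
for u,v in [(346,190),(350,224),(348,259),(387,224),(389,257),(429,192),(301,276),(335,175),(400,272),(330,275),(452,243),(432,260),(226,225),(235,205),(270,190),(270,240),(190,172),(180,210),(293,135),(227,140),(100,247),(310,200)]:
    print(u,v,W[v,u].round(1))
crop=p[155:265,135:295,::-1]
cv2.imwrite("pics/c1.png",cv2.resize(crop,None,fx=5,fy=5,interpolation=cv2.INTER_CUBIC))
Z=np.nan_to_num(W[155:265,135:295,2]); cv2.imwrite("pics/c1z.png",cv2.resize(np.clip(Z*2,0,255).astype(np.uint8),None,fx=5,fy=5,interpolation=cv2.INTER_NEAREST))
crop=p[150:290,285:480,::-1]
cv2.imwrite("pics/c2.png",cv2.resize(crop,None,fx=4,fy=4,interpolation=cv2.INTER_CUBIC))
E
```

```text
346 190 [ 612.3 -127.2   46.1]
350 224 [ 526.1 -137.5   38.9]
348 259 [ 437.5 -131.2   42.2]
387 224 [ 526.5 -231.4   40.2]
389 257 [ 443.1 -234.8   41.3]
429 192 [ 610.3 -343.4   29.4]
301 276 [394.1 -13.2  31.6]
335 175 [ 655.9 -103.1   13.3]
400 272 [ 404.9 -268.4   13.1]
330 275 [396.  -89.7   2.1]
452 243 [ 477.8 -378.6   90.2]
432 260 [ 436.  -351.3   13.7]
226 225 [519.6 174.2  78.9]
235 205 [564.4 148.6 129.8]
270 190 [611.3  66.5  46.2]
270 240 [484.3  65.7  43.8]
190 172 [648.9 263.3  95. ]
180 210 [563.2 303.5  -2.4]
293 135 [764.    6.8   5. ]
227 140 [750.  182.1   3.1]
100 247 [464.4 494.3  45.1]
310 200 [591.  -38.3   1.5]
```

View pics/c1.png

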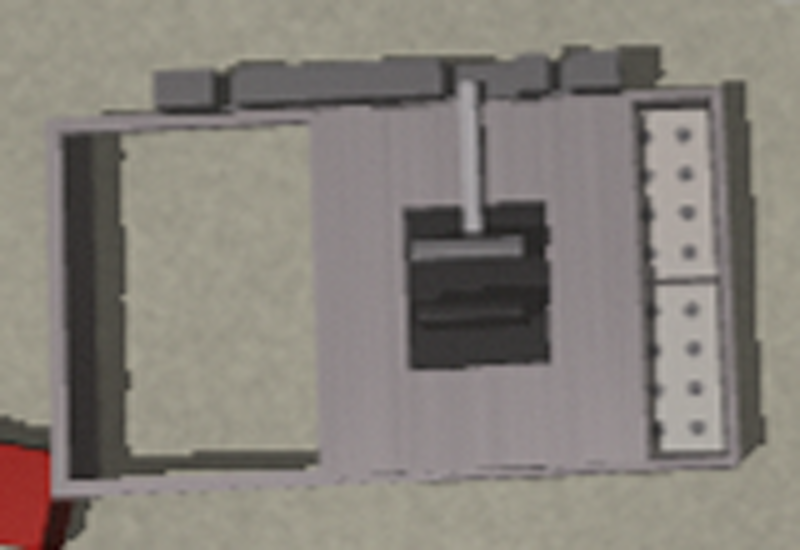

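View pics/c1z.png

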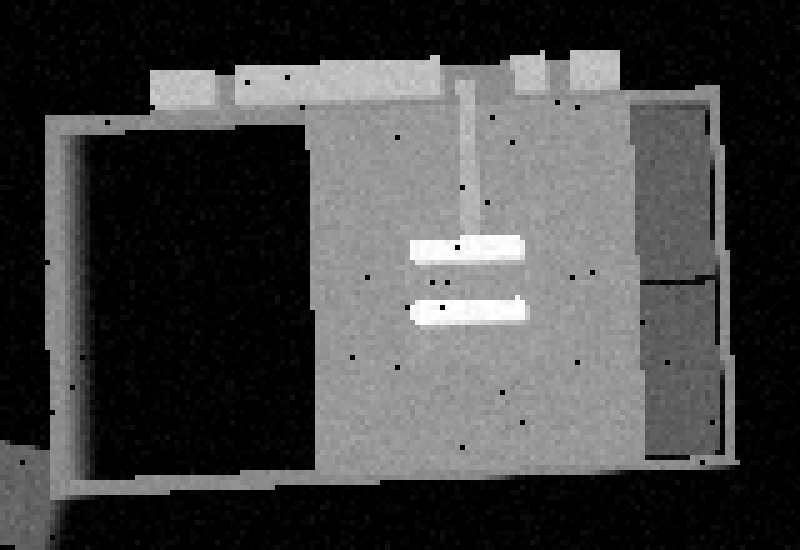

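View pics/c2.png

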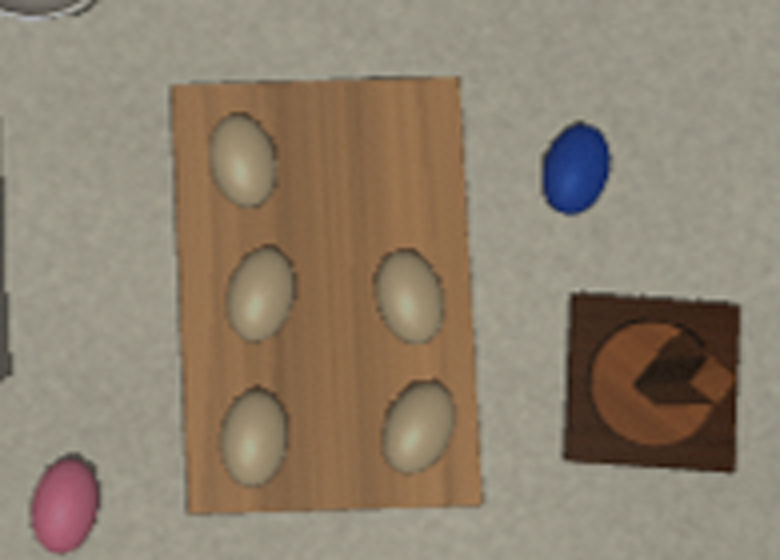

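Five cream taros, no others on the board. The tab is the upper bright plate with the rod and the black plate is the lower one. Next I'll fit the poses.

```bash
cat >> h.py <<'E'
def rect(pts):
    (c,s,a)=cv2.minAreaRect(pts.astype(np.float32)); 
    return np.array(c),s,a
def fitbox(W):
    m=(W[...,2]>60)&(W[...,2]<84)&(W[...,1]>0)&(W[...,1]<390)&(W[...,0]>430)&(W[...,0]<680)
    m&=~((W[...,1]>340)&(W[...,0]<480))
    n,l,st,_=cv2.connectedComponentsWithStats(m.astype(np.uint8)); k=1+np.argmax(st[1:,4]); m=l==k
    return rect(W[m][:,:2]),W[m]
def taros(p,W,zmin=5):
    hsv=cv2.cvtColor(p,cv2.COLOR_RGB2HSV); return hsv
E
python3 - <<'E'
from h import *
W=np.load("W0.npy");p=np.load("p0.npy")
(c,s,a),pts=fitbox(W);print("box",c,s,a,np.median(pts[:,2]))
m=(W[...,2]>118)&(W[...,2]<140)&(W[...,1]>50)&(W[...,1]<300)&(W[...,0]>430)&(W[...,0]<680)
n,l,st,_=cv2.connectedComponentsWithStats(m.astype(np.uint8))
for i in range(1,n):
    if st[i,4]>20: q=W[l==i]; print("plate",rect(q[:,:2]),q.mean(0),np.median(q[:,2]),st[i,4])
m=(W[...,2]>88)&(W[...,2]<105)&(W[...,1]>50)&(W[...,1]<380)&(W[...,0]>590)&(W[...,0]<680)
q=W[m];print("bar",rect(q[:,:2]),q.min(0),q.max(0))
# taros
for (u,v) in [(346,190),(350,224),(348,259),(387,224),(389,257)]:
    w=W[v-22:v+22,u-18:u+18]; m=(w[...,2]>22)
    n,l,st,_=cv2.connectedComponentsWithStats(m.astype(np.uint8)); k=l[22,18]; q=w[l==k]
    c,s,a=rect(q[:,:2]); d=q[:,:2]-q[:,:2].mean(0); ev,V=np.linalg.eigh(d.T@d); ax=V[:,1]
    print("taro",c.round(1),np.round(s,1),"axis deg",np.degrees(np.arctan2(ax[1],ax[0])).round(1),np.nanpercentile(q[:,2],95).round(1))
hsv=cv2.cvtColor(p,cv2.COLOR_RGB2HSV)
m=(W[...,1]<-310)&(W[...,1]>-450)&(W[...,0]>400)&(W[...,0]<560)
rest=m&(W[...,2]>4.5)&(W[...,2]<17)&(p.astype(int).sum(-1)<180); 
w=W[m&(W[...,2]>6)]; print("restall",rect(w[:,:2]))
f=W[m&(W[...,2]>19)&(W[...,2]<29)]; print("foot",rect(f[:,:2]),len(f),np.median(f[:,2]))
t=W[m&(W[...,2]>122)]; print("handle top",rect(t[:,:2]),len(t),np.median(t[:,2],), t.mean(0))
E
```

```text
box [559.68981934 210.98365784] (207.57394409179688, 340.666015625) 2.988215923309326 75.3661313996879
plate (array([567.25201416, 165.98405457]), (10.202169418334961, 52.28358840942383), 1.6909980773925781) [566.791478  165.2883859 125.0899429] 125.21987476947993 99
plate (array([537.01580811, 165.3296814 ]), (9.749963760375977, 53.03769302368164), 3.841740608215332) [536.74232588 165.39918445 125.8185195 ] 125.88446335905394 96
bar (array([625.8359375 , 209.09309387]), (75.29743957519531, 230.22479248046875), 3.0956029891967773) [590.29090763  95.65369929  88.01499868] [668.22095482 325.90811171 102.03471432]
taro [ 614.2 -126.7] [42.1 57.4] axis deg -165.6 41.3
taro [ 529.3 -137.3] [41.4 60. ] axis deg 164.5 41.1
taro [ 437.5 -132.9] [41.4 61.2] axis deg 173.1 41.8
taro [ 528.4 -233.3] [59.9 41.8] axis deg -165.1 41.9
taro [ 445.2 -236.9] [40.2 60. ] axis deg 152.5 42.3
restall (array([ 478.9486084 , -380.94396973]), (152.58016967773438, 138.91932678222656), 0.7413607835769653)
foot (array([ 474.5569458, -387.1111145]), (76.47674560546875, 78.53616333007812), 82.11377716064453) 533 23.870709698379642
handle top (array([ 472.97512817, -388.53198242]), (23.302501678466797, 22.11465835571289), 48.73904800415039) 105 133.849480424504 [ 473.34127548 -386.9755134   133.2859717 ]
```

```bash
cat >> h.py <<'E'
def plan(xyz,jaw=None,down=True):
    """print turn about tool then shift in cm in the turned tool frame. jaw: world angle deg of the tool z (mod 180)"""
    s=r.sense(); M=R.from_euler('xyz',s["tcp_rot"]).as_matrix()
    if jaw is None: jaw=np.degrees(np.arctan2(M[1,2],M[0,2]))
    best=None
    for k in (0,180):
        a=np.radians(jaw+k); z=np.array([np.cos(a),np.sin(a),0]); x=np.array([0,0,-1.]); T=np.stack([x,np.cross(z,x),z],1)
        w=np.degrees(R.from_matrix(M.T@T).as_rotvec())
        if best is None or np.linalg.norm(w)<np.linalg.norm(best[0]): best=(w,T,k)
    w,T,k=best
    print("t",round(s["clock"],2),"pos",s["eef_pos"].round(1),"q6",s["qpos"][5].round(3),"open",round(s["opening"],3),"F",s["contact_force"].round(1))
    print(" turn",w.round(2),"then shift cm",(T.T@(np.array(xyz)-s["eef_pos"])/10).round(3),"| tool y world",T[:,1].round(3),"z",T[:,2].round(3))
E
python3 - <<'E'
from h import *
W=np.load("W0.npy")
(c,s,a),pts=fitbox(W)
# edges: rim top
def line(sel,axis):
    q=sel; A=np.stack([q[:,1-axis],np.ones(len(q))],1); k,*_=np.linalg.lstsq(A,q[:,axis],rcond=None); return k
# -x edge: for bins of y take min x
for th in (np.radians(2.5),np.radians(3.0),np.radians(3.5)):
    Rz=np.array([[np.cos(th),np.sin(th)],[-np.sin(th),np.cos(th)]])
    q=pts[:,:2]@Rz.T
    ys=np.arange(q[:,1].min()+10,q[:,1].max()-10,8)
    lo=np.array([np.percentile(q[(abs(q[:,1]-y)<4),0],1) for y in ys])
    k=np.polyfit(ys,lo,1)
    xs=np.arange(q[:,0].min()+15,q[:,0].min()+175,6)
    l2=np.array([q[abs(q[:,0]-x)<3,1].min() for x in xs]); h2=np.array([q[abs(q[:,0]-x)<3,1].max() for x in xs])
    print(np.degrees(th).round(2),"slope",k[0],"lo",np.median(lo),"ylo",np.median(l2),np.polyfit(xs,l2,1)[0],"yhi",np.median(h2),np.polyfit(xs,h2,1)[0])
    x0=np.median(lo)+95; y0=(np.median(l2)+np.median(h2))/2-90
    print(" box origin",Rz.T@[x0,y0], "pinch in box", Rz@[548,165.5]-[x0,y0])
p,d=None,None
plan([548,165.5,170],3)
E
```

```text
2.5 slope 0.1496598071584652 lo 466.2208512352852 ylo 16.922683454078346 0.00785516947641088 yhi 355.23886445528586 0.4946927243804042
 box origin [556.49570884 120.46943606] pinch in box [-6.5234172  45.35828244]
3.0 slope 0.1584866800346487 lo 467.70647805261945 ylo 12.173803923178712 -0.001328211667603841 yhi 349.9225794373055 0.4860995004290482
 box origin [557.17021421 120.37319491] pinch in box [-6.79589225 45.5448923 ]
3.5 slope 0.16849303248504013 lo 469.2784533351838 ylo 7.366025961744741 -0.009997408664551951 yhi 345.0719318073693 0.6124524980742487
 box origin [557.96241753 120.50653858] pinch in box [-7.19705051 45.51773059]
t 0.15 pos [167.1 601.9 230.7] q6 -0.002 open 0.999 F [-0.6 -0.5  0.1]
 turn [ 7.149e+01 -5.000e-02  4.000e-02] then shift cm [  6.073 -45.575  35.756] | tool y world [-0.052  0.999  0.   ] z [0.999 0.052 0.   ]
```

Run:
```python
from h import *
W=np.load("W0.npy");p=np.load("p0.npy")
th=np.radians(3); O=np.array([557.,120.4])
Rz=np.array([[np.cos(th),np.sin(th)],[-np.sin(th),np.cos(th)]])
B=(W[...,:2]-O)@Rz.T; Z=W[...,2]
for y in (-60,-30,0,30,70,110,150,200,240):
    m=(abs(B[...,1]-y)<5)&(abs(B[...,0])<140)
    for nm,lo,hi in (("rim",60,84),("bar",88,105)):
        q=B[m&(Z>lo)&(Z<hi)][:,0]
        if len(q): print(y,nm,q.min().round(1),q.max().round(1),end=" ; ")
    print()
for x in (-70,-40,0,40,80):
    m=(abs(B[...,0]-x)<4)&(B[...,1]>-140)&(B[...,1]<300)&(Z>60)&(Z<84); q=np.sort(B[m][:,1]); print(x,q.min().round(1),q.max().round(1), "cover edge",q[q>-55].min().round(1))
m=(Z>30)&(Z<55)&(abs(B[...,0])<95)&(abs(B[...,1]+55)<30)
q=B[m];print("floor",q.min(0),q.max(0),np.median(Z[m&(B[...,0]<-5)]),np.median(Z[m&(B[...,0]>5)]))
h=np.histogram(q[:,0],bins=np.arange(-12,14,2));print(h)
```

```text
-60 rim -96.4 91.9 ; 
-30 rim -95.2 93.0 ; -30 bar 94.0 109.8 ; 
0 rim -96.3 109.6 ; 
30 rim -95.0 111.2 ; 30 bar -22.4 7.8 ; 
70 rim -95.4 93.2 ; 70 bar -22.4 109.0 ; 
110 rim -96.1 93.7 ; 110 bar 92.5 111.0 ; 
150 rim -96.3 93.8 ; 150 bar 92.9 109.9 ; 
200 rim -96.3 93.9 ; 200 bar 92.7 110.4 ; 
240 rim -94.7 93.3 ; 
-70 -78.8 258.7 cover edge -34.2
-40 -80.0 258.6 cover edge -33.2
0 -79.7 260.2 cover edge -35.0
40 -79.0 259.7 cover edge -34.3
80 -78.5 258.6 cover edge -33.4
floor [-88.90167943 -75.02400346] [ 89.71730755 -34.4848651 ] 47.25578584370305 48.179944886606336
(array([11, 11, 13, 14,  3,  3,  9, 14, 15, 12, 11, 11]), array([-12, -10,  -8,  -6,  -4,  -2,   0,   2,   4,   6,   8,  10,  12]))
```

Request:
jog_arm(
  series=[
    [7.944,0,0,0,0,0,1],
    [7.944,0,0,0,0,0,1],
    [7.944,0,0,0,0,0,1],
    [7.944,0,0,0,0,0,1],
    [7.944,0,0,0,0,0,1],
    [7.944,0,0,0,0,0,1],
    [7.944,0,0,0,0,0,1],
    [7.944,0,0,0,0,0,1],
    [7.944,0,0,0,0,0,1],
    [0,0,0,0,-3,2,1],
    [0,0,0,0,-3,2,1],
  ],
)

```text
clock: 1.25
eef_pos: [210.2, 543.9, 230.8]
tcp_rot: [-1.916, 1.57, -1.862]
contact_force: [-0.6, 0.1, 0.2]
opening: 0.996
```

```bash
python3 -c "
from h import *
plan([548,165.5,170],3)"
```

```text
t 1.25 pos [210.2 543.9 230.8] q6 1.146 open 0.996 F [-0.6  0.1  0.2]
 turn [ 0.07 -0.01  0.04] then shift cm [  6.076 -39.554  31.758] | tool y world [-0.052  0.999  0.   ] z [0.999 0.052 0.   ]
```

Request:
jog_arm(
  series=[
    [0,0,0,0,-3.3,2.65,1],
    [0,0,0,0,-3.3,2.65,1],
    [0,0,0,0,-3.3,2.65,1],
    [0,0,0,0,-3.3,2.65,1],
    [0,0,0,0,-3.3,2.65,1],
    [0,0,0,0,-3.3,2.65,1],
    [0,0,0,0,-3.3,2.65,1],
    [0,0,0,0,-3.3,2.65,1],
    [0,0,0,0,-3.3,2.65,1],
    [0,0,0,0,-3.3,2.65,1],
    [0,0,0,0,-3.3,2.65,1],
    [0,0,0,0,-3.25,2.61,1],
    [0,0,0,3,0,0,1],
    [0,0,0,3,0,0,1],
    [0,0,0,0,0,0,1],
    [0,0,0,0,0,0,1],
  ],
)

```text
clock: 2.85
eef_pos: [547.8, 166.0, 171.3]
tcp_rot: [-2.911, 1.569, -2.859]
contact_force: [-0.3, -0.1, 0.1]
opening: 0.999
```

Run:
```python
from h import *
plan([548,165.5,97],3)
for n in("scene","top"):
    p,d=r.grab_frame(n); cv2.imwrite(f"pics/{n}1.png",p[:,:,::-1])
    u,v=[int(x) for x in proj(n,[548,165.5,109])]; cv2.imwrite(f"pics/{n}1c.png",cv2.resize(p[v-60:v+50,u-70:u+70,::-1],None,fx=5,fy=5))
```

```text
t 2.85 pos [547.8 166.  171.3] q6 0.239 open 0.999 F [-0.3 -0.1  0.1]
 turn [-0.   -0.08  0.02] then shift cm [ 7.433 -0.049  0.022] | tool y world [-0.052  0.999  0.   ] z [0.999 0.052 0.   ]
```

View pics/scene1c.png

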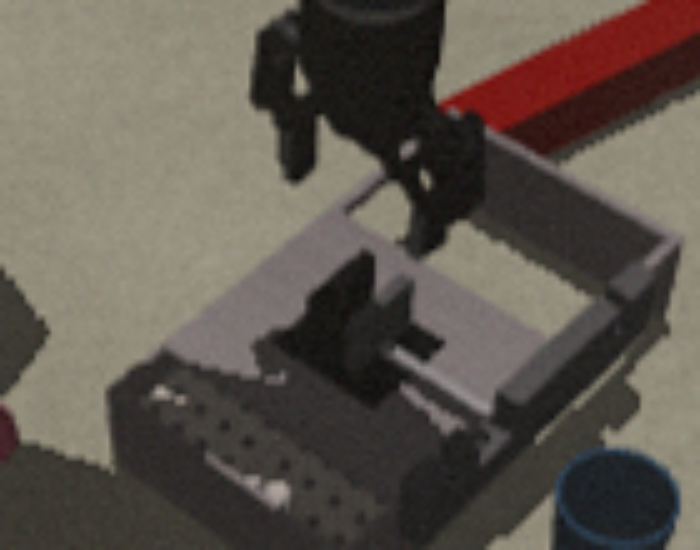

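The open fingers straddle both plates along the box's x. I'll go down and pinch.

Request:
jog_arm(
  series=[
    [0,0,0,1.5,0,0,1],
    [0,0,0,1.5,0,0,1],
    [0,0,0,1.5,0,0,1],
    [0,0,0,1.5,0,0,1],
    [0,0,0,1.4,-0.05,0,1],
    [0,0,0,0,0,0,1],
    [0,0,0,0,0,0,0.2],
    [0,0,0,0,0,0,0.2],
    [0,0,0,0,0,0,0.2],
    [0,0,0,0,0,0,0.2],
    [0,0,0,0,0,0,0.2],
    [0,0,0,0,0,0,0.2],
  ],
  force=30,
)

```text
clock: 4.15
eef_pos: [547.3, 165.6, 98.7]
tcp_rot: [2.939, 1.57, 2.991]
contact_force: [-8.2, -0.1, 15.2]
opening: 0.363
```

```bash
python3 -c "
from h import *
plan([548,165.5,97],3)
p,W=cloud('top')
cv2.imwrite('pics/t2.png',cv2.resize(p[155:265,135:295,::-1],None,fx=5,fy=5))"
```

```text
t 4.15 pos [547.3 165.6  98.7] q6 0.238 open 0.363 F [-8.2 -0.1 15.2]
 turn [-0.02 -0.06 -0.01] then shift cm [ 0.167 -0.012  0.069] | tool y world [-0.052  0.999  0.   ] z [0.999 0.052 0.   ]
```

Request:
jog_arm(
  series=[
    [0,0,0,-0.1,0,0,0.2],
    [0,0,0,0,0.4,0,0.2],
    [0,0,0,0,0.8,0,0.2],
    [0,0,0,0,0.8,0,0.2],
    [0,0,0,0,0.8,0,0.2],
    [0,0,0,0,0.8,0,0.2],
    [0,0,0,0,0.8,0,0.2],
    [0,0,0,0,0.8,0,0.2],
  ],
)

```text
clock: 5.0
eef_pos: [544.6, 217.4, 98.7]
tcp_rot: [-2.619, 1.569, -2.567]
contact_force: [-6.4, -2.7, 6.9]
opening: 0.361
```

```bash
python3 -c "
from h import *
plan([548,165.5,97],3)
p,W=cloud('top')
cv2.imwrite('pics/t3.png',cv2.resize(p[155:265,135:295,::-1],None,fx=5,fy=5))"
```

```text
t 5.0 pos [544.6 217.4  98.7] q6 0.325 open 0.361 F [-6.4 -2.7  6.9]
 turn [-0.01 -0.07  0.04] then shift cm [ 0.175 -5.201  0.066] | tool y world [-0.052  0.999  0.   ] z [0.999 0.052 0.   ]
```

View pics/t3.png

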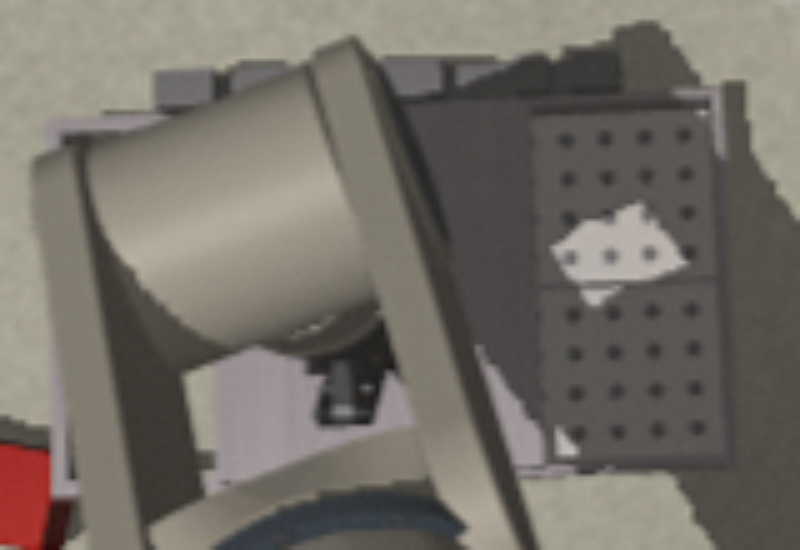

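The cover is moving with the gripper: more of the drain floor is exposed at crop (640,280). I'll carry on to the end stop.

Request:
jog_arm(
  series=[
    [0,0,0,0,0.8,0,0.2],
    [0,0,0,0,0.8,0,0.2],
    [0,0,0,0,0.8,0,0.2],
    [0,0,0,0,0.8,0,0.2],
    [0,0,0,0,0.8,0,0.2],
    [0,0,0,0,0.8,0,0.2],
    [0,0,0,0,0.8,0,0.2],
    [0,0,0,0,0.6,0,0.2],
    [0,0,0,0,0.4,0,0.2],
    [0,0,0,0,0.4,0,0.2],
    [0,0,0,0,0.4,0,0.2],
    [0,0,0,0,0,0,0.2],
    [0,0,0,0,0,0,0.2],
  ],
)

```text
clock: 6.35
eef_pos: [540.9, 285.8, 98.5]
tcp_rot: [-1.879, 1.562, -1.826]
contact_force: [-1.5, -28.8, 13.0]
opening: 0.364
```

Request:
jog_arm(
  series=[
    [0,0,0,0,-0.15,0,0.2],
    [0,0,0,0,-0.1,0,0.2],
    [0,0,0,0,0,0,0.2],
  ],
)

```text
clock: 6.65
eef_pos: [541.0, 285.7, 98.6]
tcp_rot: [-2.009, 1.566, -1.957]
contact_force: [-3.2, -15.2, 9.3]
opening: 0.364
```

Request:
jog_arm(
  series=[
    [0,0,0,0,-0.15,0,0.2],
    [0,0,0,0,0,0,1],
    [0,0,0,0,0,0,1],
    [0,0,0,0,0,0,1],
    [0,0,0,0,0,0,1],
    [0,0,0,0,0,0,1],
    [0,0,0,0,0,0,1],
    [0,0,0,-1.5,0,0,1],
    [0,0,0,-2.5,0,0,1],
    [0,0,0,-3,0,0,1],
    [0,0,0,-3,0,0,1],
    [0,0,0,-3,0,0,1],
  ],
)

```text
clock: 7.85
eef_pos: [541.7, 287.3, 230.7]
tcp_rot: [0.47, 1.57, 0.522]
contact_force: [0.8, 0.4, 0.3]
opening: 1.001
```

```bash
python3 -c "
from h import *
plan([529.3,-137.3,120],75)
p,W=cloud('top')
cv2.imwrite('pics/t4.png',cv2.resize(p[155:265,135:295,::-1],None,fx=5,fy=5))
p,W=cloud('scene')
cv2.imwrite('pics/s4.png',cv2.resize(p[100:260,230:400,::-1],None,fx=4,fy=4))"
```

```text
t 7.85 pos [541.7 287.3 230.7] q6 0.433 open 1.001 F [0.8 0.4 0.3]
 turn [-7.201e+01  5.000e-02  1.000e-02] then shift cm [ 11.071  -9.795 -41.336] | tool y world [-0.966  0.259  0.   ] z [0.259 0.966 0.   ]
```

View pics/s4.png

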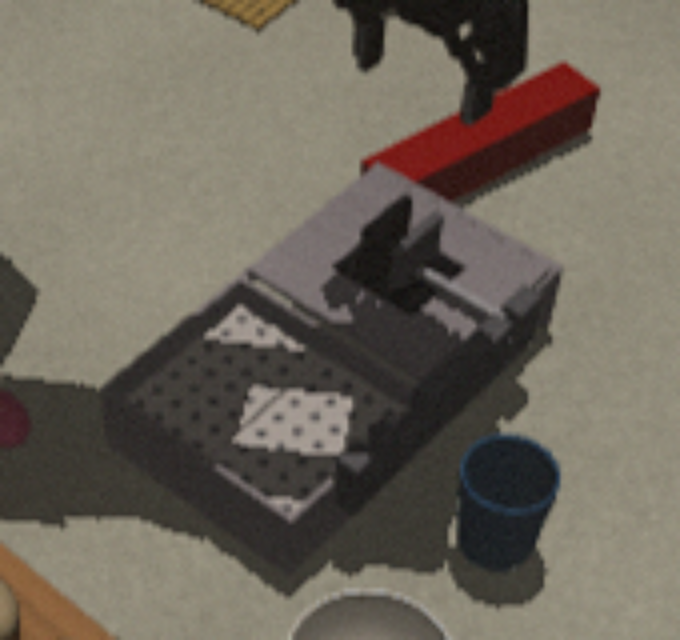

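The cover is fully open with the rod against the last notch. I'll confirm that from the top once the arm is clear. Next is the first taro, at (529,-137).

Request:
jog_arm(
  series=[
    [-8,0,0,0,0,0,1],
    [-8,0,0,0,0,0,1],
    [-8,0,0,0,0,0,1],
    [-8,0,0,0,0,0,1],
    [-8,0,0,0,0,0,1],
    [-8,0,0,0,0,0,1],
    [-8,0,0,0,0,0,1],
    [-8,0,0,0,0,0,1],
    [-8,0,0,0,0,0,1],
    [0,0,0,0,-0.98,-4.1,1],
    [0,0,0,0,-0.98,-4.1,1],
    [0,0,0,0,-0.98,-4.1,1],
    [0,0,0,0,-0.98,-4.1,1],
    [0,0,0,0,-0.98,-4.1,1],
    [0,0,0,0,-0.98,-4.1,1],
    [0,0,0,0,-0.98,-4.1,1],
    [0,0,0,2,-0.98,-4.1,1],
    [0,0,0,3,-0.98,-4.1,1],
    [0,0,0,3,-0.98,-4.1,1],
    [0,0,0,0,0,0,1],
  ],
)

```text
clock: 9.95
eef_pos: [527.5, -134.6, 147.0]
tcp_rot: [1.786, 1.566, 3.091]
contact_force: [-0.6, 0.6, 0.2]
opening: 1.002
```

```bash
cat >> h.py <<'E'
TH=np.radians(3.0); O=np.array([555.8,120.4])
RZ=np.array([[np.cos(TH),np.sin(TH)],[-np.sin(TH),np.cos(TH)]])
def b2w(x,y): return RZ.T@[x,y]+O
def cream(p,W,lo=20):
    hsv=cv2.cvtColor(p,cv2.COLOR_RGB2HSV)
    m=(W[...,2]>lo)&(W[...,2]<60)&(W[...,0]>380)&(W[...,0]<680)&(W[...,1]<-80)&(W[...,1]>-290)
    n,l,st,_=cv2.connectedComponentsWithStats(m.astype(np.uint8)); out=[]
    for i in range(1,n):
        if st[i,4]<150: continue
        q=W[l==i]; d=q[:,:2]-q[:,:2].mean(0); ev,V=np.linalg.eigh(d.T@d); ax=V[:,1]
        c,s,a=rect(q[:,:2]); ang=np.degrees(np.arctan2(ax[1],ax[0])); ang=(ang+90)%180-90
        print("taro",c.round(1),np.round(sorted(s),1),"axis",ang.round(1),"top",np.nanpercentile(q[:,2],95).round(1),st[i,4])
E
python3 - <<'E'
from h import *
plan([529.3,-137.3,14],74.5)
p,W=cloud("top"); cream(p,W)
cv2.imwrite('pics/t5.png',p[:,:,::-1])
m=(W[...,2]>118)&(W[...,2]<140)&(W[...,1]>150)&(W[...,1]<360)&(W[...,0]>430)&(W[...,0]<680)
n,l,st,_=cv2.connectedComponentsWithStats(m.astype(np.uint8))
for i in range(1,n):
    if st[i,4]>20: q=W[l==i]; print("plate",rect(q[:,:2]),(RZ@(q.mean(0)[:2]-O)).round(1))
E
```

```text
t 9.95 pos [ 527.5 -134.6  147. ] q6 -1.556 open 1.002 F [-0.6  0.6  0.2]
 turn [ 0.29 -0.07 -0.29] then shift cm [13.305 -0.24  -0.209] | tool y world [-0.964  0.267  0.   ] z [0.267 0.964 0.   ]
taro [ 618.2 -118.4] [30.1 54. ] axis -7.8 top 42.1 202
taro [ 445.1 -236.6] [41.  59.3] axis -27.4 top 41.9 315
plate (array([561.00567627, 285.32333374]), (10.103090286254883, 53.41374206542969), 3.2120492458343506) [ 13.4 163.9]
plate (array([531.00177002, 284.37704468]), (10.106152534484863, 52.95298767089844), 1.7704901695251465) [-16.4 165.1]
```

View pics/t5.png

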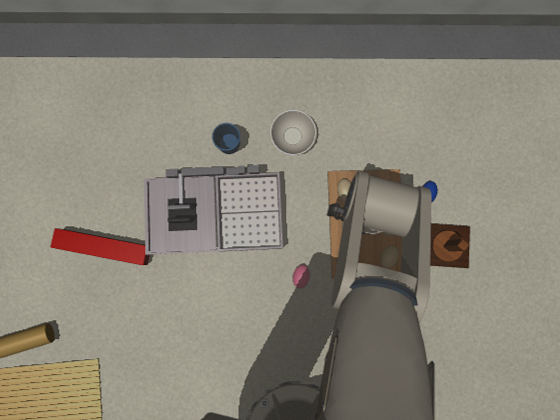

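The plates stand 30 mm apart at box y of about 165, so the cover is open and locked. I'll grip the first taro.

Request:
jog_arm(
  series=[
    [0.29,0,0,2.5,-0.24,-0.2,1],
    [0,0,0,3,0,0,1],
    [0,0,0,3,0,0,1],
    [0,0,0,2.5,0,0,1],
    [0,0,0,1.5,0,0,1],
    [0,0,0,0.8,0,0,1],
    [0,0,0,0,0,0,1],
    [0,0,0,0,0,0,0],
    [0,0,0,0,0,0,0],
    [0,0,0,0,0,0,0],
    [0,0,0,0,0,0,0],
    [0,0,0,0,0,0,0],
    [0,0,0,0,0,0,0],
    [0,0,0,-1,0,0,0],
    [0,0,0,-2,0,0,0],
    [0,0,0,-3,0,0,0],
    [0,0,0,-3,0,0,0],
    [0,0,0,-3,0,0,0],
  ],
  force=20,
)

```text
clock: 11.8
eef_pos: [531.8, -133.8, 139.2]
tcp_rot: [-1.664, 1.571, -0.361]
contact_force: [0.6, -0.1, -0.6]
opening: 0.481
```

Run:
```python
from h import *
print(b2w(-50,38),b2w(-50,-38),b2w(50,38),b2w(50,-38))
plan([*b2w(50,38),120],3)
p,W=cloud("scene")
u,v=[int(x) for x in proj("scene",[529,-137,120])]; cv2.imwrite("pics/s6.png",cv2.resize(p[v-50:v+60,u-60:u+60,::-1],None,fx=5,fy=5))
```

```text
[503.87975693 155.73112451] [507.8572896   79.83527987] [603.7427104  160.96472013] [607.72024307  85.06887549]
t 11.8 pos [ 531.8 -133.8  139.2] q6 -1.553 open 0.481 F [ 0.6 -0.1 -0.6]
 turn [7.169e+01 1.000e-02 1.000e-02] then shift cm [ 1.92  29.058  8.726] | tool y world [-0.052  0.999  0.   ] z [0.999 0.052 0.   ]
```

View pics/s6.png

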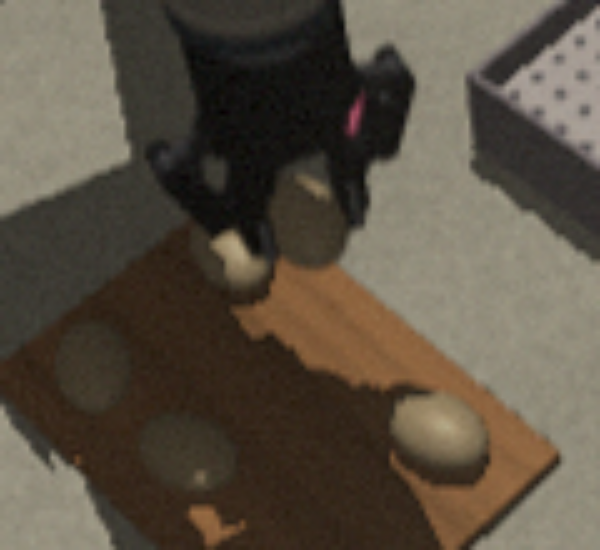

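The taro is held, at an opening of about 41 mm. I'll place it in the far-left corner of the box.

Request:
jog_arm(
  series=[
    [8,0,0,0,0,0,0],
    [8,0,0,0,0,0,0],
    [8,0,0,0,0,0,0],
    [8,0,0,0,0,0,0],
    [8,0,0,0,0,0,0],
    [8,0,0,0,0,0,0],
    [8,0,0,0,0,0,0],
    [8,0,0,0,0,0,0],
    [7.7,0,0,0,0,0,0],
    [0,0,0,0,3.2,0.97,0],
    [0,0,0,0,3.2,0.97,0],
    [0,0,0,0,3.2,0.97,0],
    [0,0,0,0,3.2,0.97,0],
    [0,0,0,0,3.2,0.97,0],
    [0,0,0,0,3.2,0.97,0],
    [0,0,0,0,3.2,0.97,0],
    [0,0,0,0,3.2,0.97,0],
    [0,0,0,0,3.2,0.97,0],
    [0,0,0,3,0.3,0,0],
    [0,0,0,0,0,0,0],
  ],
)

```text
clock: 13.85
eef_pos: [601.7, 161.9, 104.8]
tcp_rot: [-2.936, 1.566, -2.882]
contact_force: [-0.9, -0.5, -1.2]
opening: 0.482
```

Run:
```python
from h import *
plan([*b2w(50,38),51],3)
```

```text
t 13.85 pos [601.7 161.9 104.8] q6 0.206 open 0.482 F [-0.9 -0.5 -1.2]
 turn [ 0.1  -0.28  0.06] then shift cm [ 5.383 -0.104  0.198] | tool y world [-0.052  0.999  0.   ] z [0.999 0.052 0.   ]
```

Request:
jog_arm(
  series=[
    [0,0,0,2,-0.1,0.1,0],
    [0,0,0,2,0,0,0],
    [0,0,0,1.1,0,0,0],
    [0,0,0,0.2,0,0,0],
    [0,0,0,0,0,0,0],
    [0,0,0,0,0,0,0.6],
    [0,0,0,0,0,0,0.62],
    [0,0,0,0,0,0,0.62],
    [0,0,0,0,0,0,0.62],
    [0,0,0,-1,0,0,0.62],
    [0,0,0,-2,0,0,0.62],
    [0,0,0,-3,0,0,0.7],
    [0,0,0,-3,0,0,1],
    [0,0,0,-2,0,0,1],
  ],
)

```text
clock: 15.25
eef_pos: [606.7, 160.8, 168.3]
tcp_rot: [0.194, 1.566, 0.246]
contact_force: [-0.4, 0.4, 1.1]
opening: 0.989
```

Run:
```python
from h import *
plan([614.2,-126.7,120],104.4)
p,W=cloud("top"); cream(p,W)
p,W=cloud("scene"); cv2.imwrite('pics/s7.png',p[80:350,140:440,::-1])
```

```text
t 15.25 pos [606.7 160.8 168.3] q6 0.204 open 0.989 F [-0.4  0.4  1.1]
 turn [78.59  0.19 -0.23] then shift cm [ 4.827 -6.422 28.029] | tool y world [0.969 0.249 0.   ] z [ 0.249 -0.969  0.   ]
taro [ 614.5 -127. ] [41.8 58. ] axis 14.2 top 41.9 304
taro [ 563.3 -229.2] [40.9 57.3] axis 9.1 top 42.3 312
taro [ 444.9 -237.7] [41.  60.5] axis -27.5 top 42.2 316
taro [ 437.4 -132.2] [41.2 61.1] axis -6.7 top 41.9 320
```

View pics/s7.png

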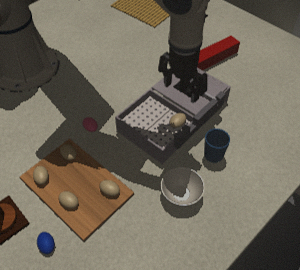

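Taro 1 is in the box. The right-hand taro was knocked to (563,-229), which is the disturbance the task warned about. Next is the taro at (614.5,-127).

Request:
jog_arm(
  series=[
    [8,0,0,0,0,0,1],
    [8,0,0,0,0,0,1],
    [8,0,0,0,0,0,1],
    [8,0,0,0,0,0,1],
    [8,0,0,0,0,0,1],
    [8,0,0,0,0,0,1],
    [8,0,0,0,0,0,1],
    [8,0,0,0,0,0,1],
    [8,0,0,0,0,0,1],
    [6.5,0.15,-0.2,0,0,0,1],
    [0,0,0,0,-0.8,3.5,1],
    [0,0,0,0,-0.8,3.5,1],
    [0,0,0,0,-0.8,3.5,1],
    [0,0,0,0,-0.8,3.5,1],
    [0,0,0,0,-0.8,3.5,1],
    [0,0,0,0,-0.8,3.5,1],
    [0,0,0,0,-0.8,3.5,1],
    [0,0,0,2,-0.8,3.5,1],
    [0,0,0,3,0,0,1],
    [0,0,0,0,0,0,1],
  ],
)

```text
clock: 17.35
eef_pos: [610.3, -127.2, 110.4]
tcp_rot: [-2.09, 1.561, 2.873]
contact_force: [-0.9, 0.7, -0.3]
opening: 0.999
```

Run:
```python
from h import *
plan([614.5,-127,14],104.2)
```

```text
t 17.35 pos [ 610.3 -127.2  110.4] q6 1.111 open 0.999 F [-0.9  0.7 -0.3]
 turn [ 0.18 -0.29  0.51] then shift cm [9.644 0.412 0.081] | tool y world [0.969 0.245 0.   ] z [ 0.245 -0.969  0.   ]
```

Request:
jog_arm(
  series=[
    [0.1,0,0,2.5,0.35,0.05,1],
    [0,0,0,3,0,0,1],
    [0,0,0,2.5,0,0,1],
    [0,0,0,1.2,0,0,1],
    [0,0,0,0.4,0,0,1],
    [0,0,0,0,0,0,1],
    [0,0,0,0,0,0,0],
    [0,0,0,0,0,0,0],
    [0,0,0,0,0,0,0],
    [0,0,0,0,0,0,0],
    [0,0,0,0,0,0,0],
    [0,0,0,0,0,0,0],
    [0,0,0,-1,0,0,0],
    [0,0,0,-2,0,0,0],
    [0,0,0,-3,0,0,0],
    [0,0,0,-3,0,0,0],
    [0,0,0,-3,0,0,0],
    [0,0,0,0,0,0,0],
  ],
)

```text
clock: 19.15
eef_pos: [619.3, -126.9, 142.9]
tcp_rot: [1.28, 1.568, -0.04]
contact_force: [0.6, 0.2, -0.4]
opening: 0.476
```

Run:
```python
from h import *
plan([*b2w(50,-38),120],3)
```

```text
t 19.15 pos [ 619.3 -126.9  142.9] q6 1.114 open 0.476 F [ 0.6  0.2 -0.4]
 turn [-78.6    0.16  -0.11] then shift cm [ 2.294 21.225 -0.045] | tool y world [-0.052  0.999  0.   ] z [0.999 0.052 0.   ]
```

Request:
jog_arm(
  series=[
    [-8,0,0,0,0,0,0],
    [-8,0,0,0,0,0,0],
    [-8,0,0,0,0,0,0],
    [-8,0,0,0,0,0,0],
    [-8,0,0,0,0,0,0],
    [-8,0,0,0,0,0,0],
    [-8,0,0,0,0,0,0],
    [-8,0,0,0,0,0,0],
    [-8,0,0,0,0,0,0],
    [-6.6,0.15,-0.1,0,0,0,0],
    [0,0,0,0,3,0,0],
    [0,0,0,0,3.5,0,0],
    [0,0,0,0,3.5,0,0],
    [0,0,0,0,3.5,0,0],
    [0,0,0,0,3.5,0,0],
    [0,0,0,0,3,0,0],
    [0,0,0,0,1.6,0,0],
    [0,0,0,0,0,0,0],
    [0,0,0,3,0,0,0],
    [0,0,0,1,0,0,0],
  ],
)

```text
clock: 21.15
eef_pos: [603.7, 88.2, 95.8]
tcp_rot: [-3.075, 1.561, -3.023]
contact_force: [-1.2, -0.8, -0.7]
opening: 0.483
```

Run:
```python
from h import *
plan([*b2w(50,-34),51],3)
```

```text
t 21.15 pos [603.7  88.2  95.8] q6 0.09 open 0.483 F [-1.2 -0.8 -0.7]
 turn [-0.02 -0.55  0.04] then shift cm [4.482 0.066 0.386] | tool y world [-0.052  0.999  0.   ] z [0.999 0.052 0.   ]
```

Request:
jog_arm(
  series=[
    [0,0,0,1.5,0,0.1,0],
    [0,0,0,1.5,0,0,0],
    [0,0,0,1.0,0,0,0],
    [0,0,0,0.3,0,0,0],
    [0,0,0,0,0,0,0],
    [0,0,0,0,0,0,0.6],
    [0,0,0,0,0,0,0.62],
    [0,0,0,0,0,0,0.62],
    [0,0,0,0,0,0,0.62],
    [0,0,0,-1,0,0,0.62],
    [0,0,0,-2,0,0,0.62],
    [0,0,0,-3,0,0,0.7],
    [0,0,0,-3,0,0,1],
    [0,0,0,-3,0,0,1],
    [0,0,0,0,0,0,1],
  ],
)

```text
clock: 22.65
eef_pos: [609.3, 90.0, 180.2]
tcp_rot: [0.595, 1.569, 0.648]
contact_force: [0.1, 0.1, 0.1]
opening: 0.998
```

Run:
```python
from h import *
p,W=cloud("top"); cream(p,W)
plan([563.3,-229.2,130],99)
p,W=cloud("scene"); cv2.imwrite('pics/s8.png',cv2.resize(p[120:260,230:400,::-1],None,fx=4,fy=4))
```

```text
taro [ 563.3 -229.3] [41.3 57.6] axis 9.7 top 42.0 310
taro [ 444.8 -236.8] [40.1 59.8] axis -27.1 top 41.5 314
taro [ 437.5 -132.3] [43.8 58.2] axis -6.9 top 41.8 321
t 22.7 pos [608.1  89.8 177.8] q6 0.091 open 1.0 F [-0.1  0.1 -0.1]
 turn [ 8.4e+01 -1.0e-01  5.0e-02] then shift cm [ 4.784 -9.415 30.804] | tool y world [0.988 0.156 0.   ] z [ 0.156 -0.988  0.   ]
```

View pics/s8.png

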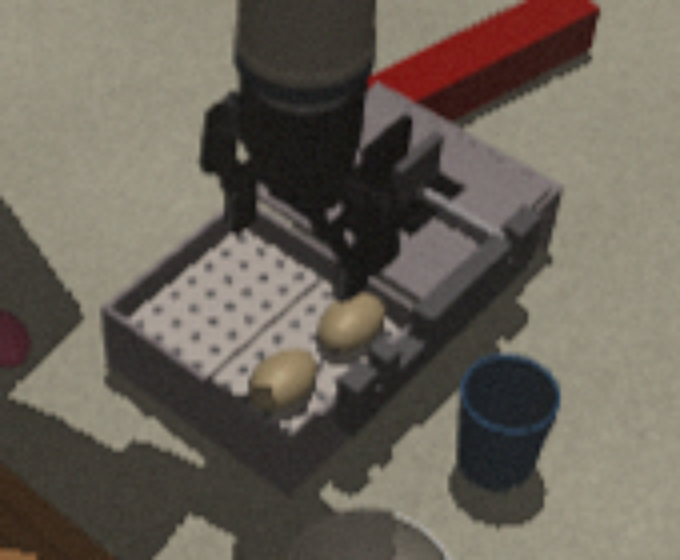

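Two taros sit in the far half. Next is the knocked one at (563,-229).

Request:
jog_arm(
  series=[
    [8.43,0,0,0,0,0,1],
    [8.43,0,0,0,0,0,1],
    [8.43,0,0,0,0,0,1],
    [8.43,0,0,0,0,0,1],
    [8.43,0,0,0,0,0,1],
    [8.43,0,0,0,0,0,1],
    [8.43,0,0,0,0,0,1],
    [8.43,0,0,0,0,0,1],
    [8.43,0,0,0,0,0,1],
    [8.43,0,0,0,0,0,1],
    [0,0,0,0,-1.35,4.4,1],
    [0,0,0,0,-1.35,4.4,1],
    [0,0,0,0,-1.35,4.4,1],
    [0,0,0,1,-1.35,4.4,1],
    [0,0,0,2,-1.35,4.4,1],
    [0,0,0,2,-1.35,4.4,1],
    [0,0,0,2,-1.35,4.4,1],
    [0,0,0,0,0,0,1],
    [0,0,0,0,0,0,1],
  ],
)

```text
clock: 24.65
eef_pos: [557.8, -229.2, 103.8]
tcp_rot: [-1.841, 1.561, 3.021]
contact_force: [0.3, 1.0, 0.5]
opening: 1.0
```

Run:
```python
from h import *
plan([563.3,-229.3,14],99.5)
```

```text
t 24.65 pos [ 557.8 -229.2  103.8] q6 1.033 open 1.0 F [0.3 1.  0.5]
 turn [-0.94 -0.15  0.54] then shift cm [8.976 0.54  0.097] | tool y world [0.986 0.165 0.   ] z [ 0.165 -0.986  0.   ]
```

Request:
jog_arm(
  series=[
    [-0.5,0,0,2.5,0.1,0.05,1],
    [0,0,0,2.5,0,0,1],
    [0,0,0,2,0,0,1],
    [0,0,0,1,0,0,1],
    [0,0,0,0.5,0,0,1],
    [0,0,0,0,0,0,1],
    [0,0,0,0,0,0,1],
    [0,0,0,0,0,0,1],
  ],
)

```text
clock: 25.45
eef_pos: [560.5, -229.3, 21.5]
tcp_rot: [-1.564, 1.565, -2.974]
contact_force: [0.1, -0.3, -0.2]
opening: 1.0
```

Run:
```python
from h import *
plan([563.3,-229.3,14],99.5)
```

```text
t 25.45 pos [ 560.5 -229.3   21.5] q6 1.024 open 1.0 F [ 0.1 -0.3 -0.2]
 turn [-0.29  0.    0.31] then shift cm [0.747 0.276 0.049] | tool y world [0.986 0.165 0.   ] z [ 0.165 -0.986  0.   ]
```

Request:
jog_arm(
  series=[
    [0,0,0,0.5,0.1,0.05,1],
    [0,0,0,0,0,0,1],
    [0,0,0,0,0,0,1],
    [0,0,0,0,0,0,0],
    [0,0,0,0,0,0,0],
    [0,0,0,0,0,0,0],
    [0,0,0,0,0,0,0],
    [0,0,0,0,0,0,0],
    [0,0,0,0,0,0,0],
  ],
)

```text
clock: 26.35
eef_pos: [560.9, -229.4, 15.6]
tcp_rot: [-1.677, 1.564, -3.088]
contact_force: [-0.4, -0.3, 3.7]
opening: 0.484
```

Request:
jog_arm(
  series=[
    [0,0,0,-1,0,0,0],
    [0,0,0,-2,0,0,0],
    [0,0,0,-3,0,0,0],
    [0,0,0,-3,0,0,0],
    [0,0,0,-3,0,0,0],
    [0,0,0,0,0,0,0],
    [0,0,0,0,0,0,0],
  ],
)

```text
clock: 27.05
eef_pos: [562.0, -229.6, 136.4]
tcp_rot: [-1.538, 1.566, -2.948]
contact_force: [-0.7, 0.0, -0.4]
opening: 0.481
```

Run:
```python
from h import *
plan([*b2w(-50,38),120],3)
```

```text
t 27.05 pos [ 562.  -229.6  136.4] q6 1.024 open 0.481 F [-0.7  0.  -0.4]
 turn [-83.8   -0.21   0.25] then shift cm [ 1.644 38.783 -3.787] | tool y world [-0.052  0.999  0.   ] z [0.999 0.052 0.   ]
```

Request:
jog_arm(
  series=[
    [-8.38,0,0,0,0,0,0],
    [-8.38,0,0,0,0,0,0],
    [-8.38,0,0,0,0,0,0],
    [-8.38,0,0,0,0,0,0],
    [-8.38,0,0,0,0,0,0],
    [-8.38,0,0,0,0,0,0],
    [-8.38,0,0,0,0,0,0],
    [-8.38,0,0,0,0,0,0],
    [-8.38,0,0,0,0,0,0],
    [-8.38,0,0,0,0,0,0],
    [0,0,0,0,4.3,-0.42,0],
    [0,0,0,0,4.3,-0.42,0],
    [0,0,0,0,4.3,-0.42,0],
    [0,0,0,0,4.3,-0.42,0],
    [0,0,0,0,4.3,-0.42,0],
    [0,0,0,0,4.3,-0.42,0],
    [0,0,0,0,4.3,-0.42,0],
    [0,0,0,0,4.3,-0.42,0],
    [0,0,0,0,4.3,-0.42,0],
    [0,0,0,0,0,0,0],
  ],
)

```text
clock: 29.05
eef_pos: [502.1, 159.0, 134.6]
tcp_rot: [3.062, 1.562, 3.118]
contact_force: [0.2, -0.1, -0.8]
opening: 0.483
```

Request:
jog_arm(
  series=[
    [0,0,0,3,0,0,0],
    [0,0,0,2,0,0,0],
    [0,0,0,0,0,0,0],
    [0,0,0,0,0,0,0],
    [0,0,0,0,0,0,0],
  ],
)

```text
clock: 29.55
eef_pos: [503.9, 154.9, 86.4]
tcp_rot: [3.107, 1.565, -3.124]
contact_force: [0.1, 0.8, -0.7]
opening: 0.485
```

Run:
```python
from h import *
plan([*b2w(-50,38),51],3)
```

```text
t 29.55 pos [503.9 154.9  86.4] q6 0.241 open 0.485 F [ 0.1  0.8 -0.7]
 turn [-0.03 -0.35 -0.01] then shift cm [3.539 0.086 0.006] | tool y world [-0.052  0.999  0.   ] z [0.999 0.052 0.   ]
```

Request:
jog_arm(
  series=[
    [0,0,0,1.5,0,0,0],
    [0,0,0,1.5,0,0,0],
    [0,0,0,0.5,0,0,0],
    [0,0,0,0,0,0,0],
    [0,0,0,0,0,0,0.6],
    [0,0,0,0,0,0,0.62],
    [0,0,0,0,0,0,0.62],
    [0,0,0,0,0,0,0.62],
    [0,0,0,-1,0,0,0.62],
    [0,0,0,-2,0,0,0.62],
    [0,0,0,-3,0,0,0.7],
    [0,0,0,-3,0,0,1],
    [0,0,0,-2,0,0,1],
    [0,0,0,0,0,0,1],
    [0,0,0,0,0,0,1],
  ],
)

```text
clock: 31.05
eef_pos: [503.9, 155.1, 161.3]
tcp_rot: [3.093, 1.565, -3.138]
contact_force: [-0.1, -0.1, -0.1]
opening: 1.002
```

Run:
```python
from h import *
p,W=cloud("top"); cream(p,W)
plan([444.8,-236.8,130],62.7)
p,W=cloud("scene"); cv2.imwrite('pics/s9.png',cv2.resize(p[120:260,230:400,::-1],None,fx=4,fy=4))
```

```text
taro [ 445.1 -236.5] [40.8 59.6] axis -27.4 top 41.8 318
taro [ 437.6 -132.4] [41.  61.5] axis -6.7 top 41.6 320
t 31.1 pos [503.3 154.9 160.5] q6 0.241 open 0.999 F [-0.2 -0.4 -0.6]
 turn [-59.7   -0.38  -0.21] then shift cm [  3.046 -12.765 -37.495] | tool y world [-0.889  0.459  0.   ] z [0.459 0.889 0.   ]
```

View pics/s9.png

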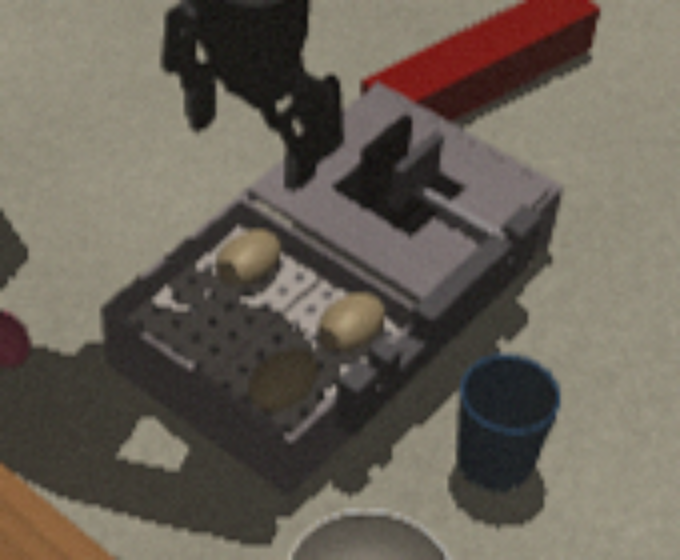

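Three taros in. Next is the one at (445,-237).

Request:
jog_arm(
  series=[
    [-8.53,0,0,0,0,0,1],
    [-8.53,0,0,0,0,0,1],
    [-8.53,0,0,0,0,0,1],
    [-8.53,0,0,0,0,0,1],
    [-8.53,0,0,0,0,0,1],
    [-8.53,0,0,0,0,0,1],
    [-8.53,0,0,0,0,0,1],
    [0,0,0,0,-1.42,-4.17,1],
    [0,0,0,0,-1.42,-4.17,1],
    [0,0,0,0,-1.42,-4.17,1],
    [0,0,0,0,-1.42,-4.17,1],
    [0,0,0,0,-1.42,-4.17,1],
    [0,0,0,0,-1.42,-4.17,1],
    [0,0,0,2,-1.42,-4.17,1],
    [0,0,0,3,-1.42,-4.17,1],
    [0,0,0,3,-1.42,-4.17,1],
    [0,0,0,0,0,0,1],
    [0,0,0,0,0,0,1],
    [0,0,0,0,0,0,1],
  ],
)

```text
clock: 33.05
eef_pos: [445.6, -230.9, 84.9]
tcp_rot: [2.01, 1.563, 3.105]
contact_force: [0.4, 0.5, -0.0]
opening: 0.997
```

Run:
```python
from h import *
plan([445,-236.6,14],62.7)
```

```text
t 33.05 pos [ 445.6 -230.9   84.9] q6 -1.57 open 0.997 F [ 0.4  0.5 -0. ]
 turn [ 0.02 -0.18 -0.38] then shift cm [ 7.086 -0.211 -0.533] | tool y world [-0.889  0.459  0.   ] z [0.459 0.889 0.   ]
```

Request:
jog_arm(
  series=[
    [0,0,0,2,-0.2,-0.5,1],
    [0,0,0,2,0,0,1],
    [0,0,0,1.5,0,0,1],
    [0,0,0,1,0,0,1],
    [0,0,0,0.5,0,0,1],
    [0,0,0,0,0,0,1],
    [0,0,0,0,0,0,1],
    [0,0,0,0,0,0,1],
  ],
)

```text
clock: 33.85
eef_pos: [445.1, -237.2, 15.6]
tcp_rot: [2.193, 1.565, -2.995]
contact_force: [-1.0, 0.2, 0.1]
opening: 1.001
```

Run:
```python
from h import *
plan([445,-236.6,14],62.7)
```

```text
t 33.85 pos [ 445.1 -237.2   15.6] q6 -1.58 open 1.001 F [-1.   0.2  0.1]
 turn [ 0.02 -0.19 -0.27] then shift cm [0.165 0.04  0.047] | tool y world [-0.889  0.459  0.   ] z [0.459 0.889 0.   ]
```

Request:
jog_arm(
  series=[
    [0,0,0,0,0,0,0],
    [0,0,0,0,0,0,0],
    [0,0,0,0,0,0,0],
    [0,0,0,0,0,0,0],
    [0,0,0,0,0,0,0],
    [0,0,0,0,0,0,0],
    [0,0,0,-1,0,0,0],
    [0,0,0,-2,0,0,0],
    [0,0,0,-3,0,0,0],
    [0,0,0,-3,0,0,0],
    [0,0,0,-3,0,0,0],
    [0,0,0,0,0,0,0],
    [0,0,0,0,0,0,0],
  ],
)

```text
clock: 35.15
eef_pos: [445.7, -237.2, 135.7]
tcp_rot: [2.26, 1.565, -2.929]
contact_force: [0.8, -0.4, -0.6]
opening: 0.484
```

Run:
```python
from h import *
plan([*b2w(-50,-38),120],3)
```

```text
t 35.15 pos [ 445.7 -237.2  135.7] q6 -1.581 open 0.484 F [ 0.8 -0.4 -0.6]
 turn [59.71 -0.3  -0.11] then shift cm [ 1.569 31.331  7.867] | tool y world [-0.052  0.999  0.   ] z [0.999 0.052 0.   ]
```

Request:
jog_arm(
  series=[
    [8.53,0,0,0,0,0,0],
    [8.53,0,0,0,0,0,0],
    [8.53,0,0,0,0,0,0],
    [8.53,0,0,0,0,0,0],
    [8.53,0,0,0,0,0,0],
    [8.53,0,0,0,0,0,0],
    [8.53,0,0,0,0,0,0],
    [0,0,0,0,3.93,0.98,0],
    [0,0,0,0,3.93,0.98,0],
    [0,0,0,0,3.93,0.98,0],
    [0,0,0,0,3.93,0.98,0],
    [0,0,0,0,3.93,0.98,0],
    [0,0,0,0,3.93,0.98,0],
    [0,0,0,0,3.93,0.98,0],
    [0,0,0,0,3.8,1,0],
    [0,0,0,2,0,0,0],
    [0,0,0,3,0,0,0],
    [0,0,0,0,0,0,0],
    [0,0,0,0,0,0,0],
    [0,0,0,0,0,0,0],
  ],
)

```text
clock: 37.15
eef_pos: [507.5, 79.5, 85.0]
tcp_rot: [3.133, 1.564, -3.099]
contact_force: [0.6, -0.2, -0.5]
opening: 0.481
```

Run:
```python
from h import *
plan([*b2w(-50,-38),51],3)
```

```text
t 37.15 pos [507.5  79.5  85. ] q6 0.099 open 0.481 F [ 0.6 -0.2 -0.5]
 turn [-0.03 -0.37 -0.  ] then shift cm [3.403 0.03  0.034] | tool y world [-0.052  0.999  0.   ] z [0.999 0.052 0.   ]
```

Request:
jog_arm(
  series=[
    [0,0,0,1.5,0,0,0],
    [0,0,0,1.4,0,0,0],
    [0,0,0,0.5,0,0,0],
    [0,0,0,0,0,0,0],
    [0,0,0,0,0,0,0.6],
    [0,0,0,0,0,0,0.62],
    [0,0,0,0,0,0,0.62],
    [0,0,0,0,0,0,0.62],
    [0,0,0,-1,0,0,0.62],
    [0,0,0,-2,0,0,0.62],
    [0,0,0,-3,0,0,0.7],
    [0,0,0,-3,0,0,1],
    [0,0,0,-2,0,0,1],
    [0,0,0,0,0,0,1],
    [0,0,0,0,0,0,1],
  ],
)

```text
clock: 38.65
eef_pos: [507.8, 79.8, 161.0]
tcp_rot: [3.119, 1.565, -3.112]
contact_force: [-0.6, 0.3, 0.4]
opening: 0.996
```

Run:
```python
from h import *
p,W=cloud("top"); cream(p,W)
plan([437.6,-132.4,130],83.3)
p,W=cloud("scene"); cv2.imwrite('pics/s10.png',cv2.resize(p[120:260,230:400,::-1],None,fx=4,fy=4))
```

```text
taro [ 437.5 -132. ] [41.5 60.7] axis -6.6 top 41.8 318
t 38.7 pos [507.3  79.7 160.2] q6 0.1 open 1.002 F [-0.2  0.9 -0.4]
 turn [-80.3   -0.34  -0.29] then shift cm [  3.02    4.443 -21.88 ] | tool y world [-0.993  0.117  0.   ] z [0.117 0.993 0.   ]
```

View pics/s10.png

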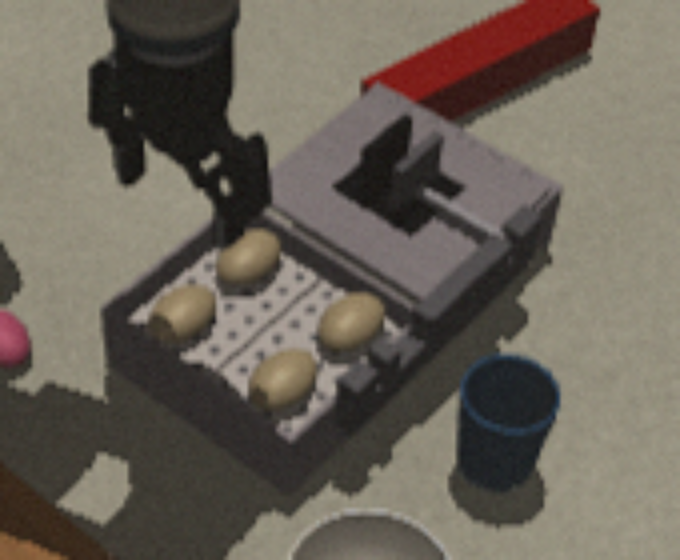

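Four taros are in the corners. The last one is at (437.5,-132).

Request:
jog_arm(
  series=[
    [-8.03,0,0,0,0,0,1],
    [-8.03,0,0,0,0,0,1],
    [-8.03,0,0,0,0,0,1],
    [-8.03,0,0,0,0,0,1],
    [-8.03,0,0,0,0,0,1],
    [-8.03,0,0,0,0,0,1],
    [-8.03,0,0,0,0,0,1],
    [-8.03,0,0,0,0,0,1],
    [-8.03,0,0,0,0,0,1],
    [-8.03,0,0,0,0,0,1],
    [0,0,0,0,0.74,-3.64,1],
    [0,0,0,0,0.74,-3.64,1],
    [0,0,0,0,0.74,-3.64,1],
    [0,0,0,2,0.74,-3.64,1],
    [0,0,0,3,0.74,-3.64,1],
    [0,0,0,3,0.74,-3.68,1],
    [0,0,0,0,0,0,1],
    [0,0,0,0,0,0,1],
    [0,0,0,0,0,0,1],
  ],
)

```text
clock: 40.65
eef_pos: [437.9, -131.9, 81.1]
tcp_rot: [1.701, 1.564, -3.128]
contact_force: [-0.4, 0.1, 0.8]
opening: 1.0
```

Run:
```python
from h import *
plan([437.5,-132.2,14],83.3)
```

```text
t 40.65 pos [ 437.9 -131.9   81.1] q6 -1.746 open 1.0 F [-0.4  0.1  0.8]
 turn [ 0.   -0.05 -0.39] then shift cm [ 6.706  0.038 -0.032] | tool y world [-0.993  0.117  0.   ] z [0.117 0.993 0.   ]
```

Request:
jog_arm(
  series=[
    [0,0,0,2,0,0,1],
    [0,0,0,2,0,0,1],
    [0,0,0,1.5,0,0,1],
    [0,0,0,0.8,0,0,1],
    [0,0,0,0.3,0,0,1],
    [0,0,0,0,0,0,1],
    [0,0,0,0,0,0,1],
    [0,0,0,0,0,0,0],
    [0,0,0,0,0,0,0],
    [0,0,0,0,0,0,0],
    [0,0,0,0,0,0,0],
    [0,0,0,0,0,0,0],
    [0,0,0,0,0,0,0],
    [0,0,0,-1,0,0,0],
    [0,0,0,-2,0,0,0],
    [0,0,0,-3,0,0,0],
    [0,0,0,-3,0,0,0],
    [0,0,0,-3,0,0,0],
    [0,0,0,0,0,0,0],
    [0,0,0,0,0,0,0],
  ],
)

```text
clock: 42.65
eef_pos: [438.2, -132.5, 135.7]
tcp_rot: [1.857, 1.566, -2.972]
contact_force: [-0.6, -0.5, -1.8]
opening: 0.482
```

Run:
```python
from h import *
plan([*b2w(0,0),120],3)
```

```text
t 42.65 pos [ 438.2 -132.5  135.7] q6 -1.747 open 0.482 F [-0.6 -0.5 -1.8]
 turn [80.3  -0.26 -0.18] then shift cm [ 1.573 24.637 13.07 ] | tool y world [-0.052  0.999  0.   ] z [0.999 0.052 0.   ]
```

Request:
jog_arm(
  series=[
    [8.03,0,0,0,0,0,0],
    [8.03,0,0,0,0,0,0],
    [8.03,0,0,0,0,0,0],
    [8.03,0,0,0,0,0,0],
    [8.03,0,0,0,0,0,0],
    [8.03,0,0,0,0,0,0],
    [8.03,0,0,0,0,0,0],
    [8.03,0,0,0,0,0,0],
    [8.03,0,0,0,0,0,0],
    [8.03,0,0,0,0,0,0],
    [0,0,0,0,3.52,1.87,0],
    [0,0,0,0,3.52,1.87,0],
    [0,0,0,0,3.52,1.87,0],
    [0,0,0,0,3.52,1.87,0],
    [0,0,0,0,3.52,1.87,0],
    [0,0,0,0,3.52,1.87,0],
    [0,0,0,2,3.52,1.85,0],
    [0,0,0,2,0,0,0],
    [0,0,0,0,0,0,0],
    [0,0,0,0,0,0,0],
  ],
)

```text
clock: 44.65
eef_pos: [553.9, 120.0, 92.9]
tcp_rot: [-3.08, 1.561, -3.028]
contact_force: [-0.2, 0.4, -0.4]
opening: 0.481
```

Run:
```python
from h import *
plan([*b2w(0,0),51],3)
```

```text
t 44.65 pos [553.9 120.   92.9] q6 0.157 open 0.481 F [-0.2  0.4 -0.4]
 turn [ 0.   -0.59  0.04] then shift cm [4.192 0.027 0.195] | tool y world [-0.052  0.999  0.   ] z [0.999 0.052 0.   ]
```

Request:
jog_arm(
  series=[
    [0,0,0,1.5,0,0,0],
    [0,0,0,1.5,0,0,0],
    [0,0,0,0.9,0,0,0],
    [0,0,0,0.2,0,0,0],
    [0,0,0,0,0,0,0],
    [0,0,0,0,0,0,0.58],
    [0,0,0,0,0,0,0.6],
    [0,0,0,0,0,0,0.6],
    [0,0,0,0,0,0,0.6],
    [0,0,0,-1,0,0,0.6],
    [0,0,0,-2,0,0,0.6],
    [0,0,0,-3,0,0,0.7],
    [0,0,0,-3,0,0,1],
    [0,0,0,-3,0,0,1],
    [0,0,0,-3,0,0,1],
    [0,0,0,0,0,0,1],
    [0,0,0,0,0,0,1],
  ],
)

```text
clock: 46.35
eef_pos: [556.3, 120.6, 204.3]
tcp_rot: [3.063, 1.566, 3.115]
contact_force: [-0.7, -0.2, -0.2]
opening: 0.999
```

Run:
```python
from h import *
p,W=cloud("top"); cv2.imwrite("pics/t11.png",p[:,:,::-1])
cv2.imwrite("pics/t11c.png",cv2.resize(p[200:290,400:500,::-1],None,fx=6,fy=6))
m=(W[...,1]<-310)&(W[...,1]>-460)&(W[...,0]>400)&(W[...,0]<560)
f=W[m&(W[...,2]>19)&(W[...,2]<29)]; print("foot",rect(f[:,:2]),len(f))
t=W[m&(W[...,2]>122)]; print("handle top",rect(t[:,:2]),len(t),np.median(t[:,2],), t.mean(0))
p,W=cloud("scene"); cv2.imwrite('pics/s11.png',cv2.resize(p[120:260,230:400,::-1],None,fx=4,fy=4))
m=(W[...,1]<-310)&(W[...,1]>-460)&(W[...,0]>400)&(W[...,0]<560)
t=W[m&(W[...,2]>120)]; print("handle top scene",rect(t[:,:2]),len(t),np.median(t[:,2],), t.mean(0))
```

```text
foot (array([ 473.456604, -388.506073]), (79.8399429321289, 78.41503143310547), 68.04818725585938) 526
handle top (array([ 473.31234741, -388.28912354]), (22.140609741210938, 22.566669464111328), 47.92881393432617) 103 133.69950979419718 [ 473.46031973 -387.26189326  133.16102422]
handle top scene (array([ 472.81585693, -388.02896118]), (21.01280975341797, 21.97540855407715), 49.43255615234375) 107 135.12077117140575 [ 475.36328511 -388.92611636  132.90537807]
```

View pics/s11.png

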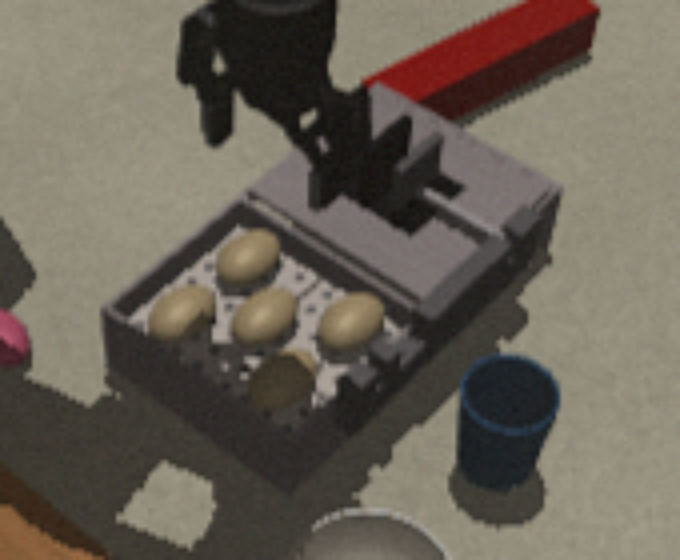

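View pics/t11c.png

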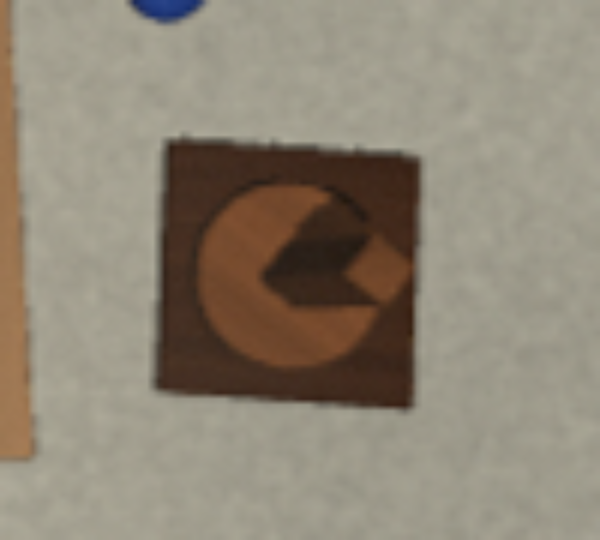

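All five taros lie in a single layer in the box. The tamper stands at (473.3,-388.2) with its handle faces at about 48.5°, and the rest's centre is close to the same point. I'll fetch it.

Run:
```python
from h import *
# rest centre from scene-independent top view: dark pixels corners at z=10
K=r.get_calibration("top")
def ray(u,v,z):
    Rm=R.from_euler('xyz',K["rotation"]).as_matrix(); d=Rm@np.linalg.inv(K["mtx"])@[u,v,1]; return K["position"]+d*(z-K["position"][2])/d[2]
cs=[(167,140),(420,157),(412,408),(157,390)]
P=np.array([ray(400+x/6-.5,200+y/6-.5,10) for x,y in cs]); print(P.round(1),P.mean(0))
print("foot",ray(400+292/6-.5,200+276/6-.5,24))
plan([473.3,-388.2,200],-41.5)
```

```text
[[ 531.9 -342.7   10. ]
 [ 525.1 -452.1   10. ]
 [ 417.2 -445.1   10. ]
 [ 424.3 -335.7   10. ]] [ 474.65041216 -393.88726419   10.        ]
foot [ 473.15730646 -390.60448246   24.        ]
t 46.45 pos [555.3 120.4 202.5] q6 0.157 open 0.998 F [ 0.6 -0.8  0.4]
 turn [44.5  -0.43  0.19] then shift cm [  0.245 -43.527  27.56 ] | tool y world [0.663 0.749 0.   ] z [ 0.749 -0.663  0.   ]
```

Request:
jog_arm(
  series=[
    [7.42,0,0,0,0,0,1],
    [7.42,0,0,0,0,0,1],
    [7.42,0,0,0,0,0,1],
    [7.42,0,0,0,0,0,1],
    [7.42,0,0,0,0,0,1],
    [7.42,0,0,0,0,0,1],
    [0,0,0,0,-3.63,2.3,1],
    [0,0,0,0,-3.63,2.3,1],
    [0,0,0,0,-3.63,2.3,1],
    [0,0,0,0,-3.63,2.3,1],
    [0,0,0,0,-3.63,2.3,1],
    [0,0,0,0,-3.63,2.3,1],
    [0,0,0,0,-3.63,2.3,1],
    [0,0,0,0,-3.63,2.3,1],
    [0,0,0,0,-3.63,2.3,1],
    [0,0,0,0,-3.63,2.3,1],
    [0,0,0,0,-3.63,2.3,1],
    [0,0,0,0,-3.6,2.26,1],
    [0,0,0,0,0,0,1],
    [0,0,0,0,0,0,1],
  ],
)

```text
clock: 48.45
eef_pos: [472.8, -388.1, 202.2]
tcp_rot: [-2.605, 1.562, 2.952]
contact_force: [-0.1, -0.1, -0.5]
opening: 0.999
```

Request:
jog_arm(
  series=[
    [0,0,0,2,0,0,1],
    [0,0,0,2,0,0,1],
    [0,0,0,0,0,0,1],
    [0,0,0,0,0,0,1],
    [0,0,0,0,0,0,1],
  ],
)

```text
clock: 48.95
eef_pos: [474.2, -387.7, 164.7]
tcp_rot: [-2.27, 1.565, -2.994]
contact_force: [0.2, 0.2, 0.0]
opening: 0.999
```

Run:
```python
from h import *
plan([473.3,-388.2,86],-41.5)
```

```text
t 48.95 pos [ 474.2 -387.7  164.7] q6 0.041 open 0.999 F [0.2 0.2 0. ]
 turn [ 0.03 -0.22  0.26] then shift cm [ 7.872 -0.095 -0.036] | tool y world [0.663 0.749 0.   ] z [ 0.749 -0.663  0.   ]
```

Request:
jog_arm(
  series=[
    [0,-0.2,0.25,2,-0.05,-0.03,1],
    [0,0,0,2,0,0,1],
    [0,0,0,2,0,0,1],
    [0,0,0,1.2,0,0,1],
    [0,0,0,0.6,0,0,1],
    [0,0,0,0,0,0,1],
    [0,0,0,0,0,0,1],
    [0,0,0,0,0,0,0],
    [0,0,0,0,0,0,0],
    [0,0,0,0,0,0,0],
    [0,0,0,0,0,0,0],
    [0,0,0,0,0,0,0],
    [0,0,0,0,0,0,0],
    [0,0,0,0,0,0,0],
    [0,0,0,0,0,0,0],
  ],
  force=80,
)

```text
clock: 50.45
eef_pos: [472.9, -388.3, 86.0]
tcp_rot: [-2.898, 1.57, 2.66]
contact_force: [0.8, 0.2, 3.3]
opening: 0.253
```

Run:
```python
from h import *
plan([473.3,-388.2,86],-41.5)
```

```text
t 50.45 pos [ 472.9 -388.3   86. ] q6 0.035 open 0.253 F [0.8 0.2 3.3]
 turn [-0.02 -0.06  0.02] then shift cm [0.001 0.031 0.024] | tool y world [0.663 0.749 0.   ] z [ 0.749 -0.663  0.   ]
```

Request:
jog_arm(
  series=[
    [0,0,0,-0.5,0,0,0],
    [0,0,0,-1.5,0,0,0],
    [0,0,0,-3,0,0,0],
    [0,0,0,-3,0,0,0],
    [0,0,0,-3,0,0,0],
    [0,0,0,-1,0,0,0],
    [0,0,0,0,0,0,0],
    [0,0,0,0,0,0,0],
    [0,0,0,0,0,0,0],
  ],
)

```text
clock: 51.35
eef_pos: [472.1, -387.6, 204.1]
tcp_rot: [-3.035, 1.567, 2.524]
contact_force: [-1.5, 0.1, -2.1]
opening: 0.248
```

Run:
```python
from h import *
print(b2w(-44,0),b2w(44,0))
plan([*b2w(-44,0),206])
```

```text
[511.86030047 118.09721793] [599.73969953 122.70278207]
t 51.35 pos [ 472.1 -387.6  204.1] q6 0.035 open 0.248 F [-1.5  0.1 -2.1]
 turn [ 0.   -0.24  0.03] then shift cm [ -0.194  40.498 -30.544] | tool y world [0.663 0.749 0.   ] z [ 0.749 -0.663  0.   ]
```

Request:
jog_arm(
  series=[
    [0,0,0,0,1.5,-1.15,0],
    [0,0,0,0,3,-2.26,0],
    [0,0,0,0,3,-2.26,0],
    [0,0,0,0,3,-2.26,0],
    [0,0,0,0,3,-2.26,0],
    [0,0,0,0,3,-2.26,0],
    [0,0,0,0,3,-2.26,0],
    [0,0,0,0,3,-2.26,0],
    [0,0,0,0,3,-2.26,0],
    [0,0,0,0,3,-2.26,0],
    [0,0,0,0,3,-2.26,0],
    [0,0,0,0,3,-2.26,0],
    [0,0,0,0,3,-2.26,0],
    [0,0,0,0,3,-2.27,0],
    [0,0,0,2,0,0,0],
    [0,0,0,1,0,0,0],
    [0,0,0,0,0,0,0],
    [0,0,0,0,0,0,0],
    [0,0,0,0,0,0,0],
  ],
)

```text
clock: 53.25
eef_pos: [513.0, 116.9, 176.6]
tcp_rot: [3.06, 1.57, 2.334]
contact_force: [-1.2, 0.6, -0.8]
opening: 0.25
```

Run:
```python
from h import *
plan([*b2w(-44,0),151])
p,W=cloud("scene"); cv2.imwrite('pics/s12.png',cv2.resize(p[100:260,230:400,::-1],None,fx=4,fy=4))
```

```text
t 53.25 pos [513.  116.9 176.6] q6 0.946 open 0.25 F [-1.2  0.6 -0.8]
 turn [-0.   -0.06 -0.  ] then shift cm [ 2.559  0.019 -0.162] | tool y world [0.664 0.748 0.   ] z [ 0.748 -0.664  0.   ]
```

View pics/s12.png

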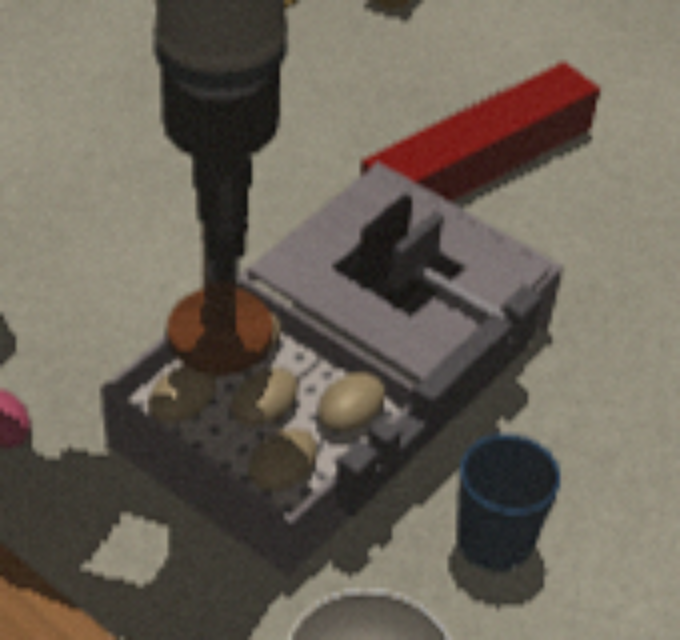

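Request:
jog_arm(
  series=[
    [0,0,0,1,0,-0.1,0],
    [0,0,0,1,0,0,0],
    [0,0,0,0.4,0,0,0],
    [0,0,0,0.3,0,0,0],
    [0,0,0,0.3,0,0,0],
    [0,0,0,0.3,0,0,0],
    [0,0,0,0.3,0,0,0],
    [0,0,0,0.3,0,0,0],
    [0,0,0,0,0,0,0],
    [0,0,0,0,0,0,0],
  ],
)

```text
clock: 54.3
eef_pos: [511.5, 117.9, 137.6]
tcp_rot: [-2.523, 1.568, 3.036]
contact_force: [-5.2, -1.2, 10.5]
opening: 0.252
```

Request:
jog_arm(
  series=[
    [0,0,0,-1,0,0,0],
    [0,0,0,-2,0,0,0],
    [0,0,0,0,2,2,0],
    [0,0,0,0,2.2,2.2,0],
    [0,0,0,0,2,2.05,0],
    [0,0,0,0,0,0,0],
    [0,0,0,0,0,0,0],
    [0,0,0,1,0,0,0],
    [0,0,0,0.6,0,0,0],
    [0,0,0,0.3,0,0,0],
    [0,0,0,0.3,0,0,0],
    [0,0,0,0.3,0,0,0],
    [0,0,0,0.3,0,0,0],
    [0,0,0,0.3,0,0,0],
    [0,0,0,0.3,0,0,0],
    [0,0,0,0.3,0,0,0],
    [0,0,0,0.3,0,0,0],
    [0,0,0,0,0,0,0],
    [0,0,0,0,0,0,0],
  ],
)

```text
clock: 56.2
eef_pos: [601.5, 123.3, 129.1]
tcp_rot: [1.156, 1.568, 0.431]
contact_force: [-0.4, -0.4, 11.9]
opening: 0.249
```

Run:
```python
from h import *
plan([*b2w(44,0),113])
p,W=cloud("scene"); cv2.imwrite('pics/s13.png',cv2.resize(p[100:260,230:400,::-1],None,fx=4,fy=4))
```

```text
t 56.2 pos [601.5 123.3 129.1] q6 0.924 open 0.249 F [-0.4 -0.4 11.9]
 turn [ 0.    0.07 -0.15] then shift cm [ 1.607 -0.165 -0.095] | tool y world [0.663 0.749 0.   ] z [ 0.749 -0.663  0.   ]
```

View pics/s13.png

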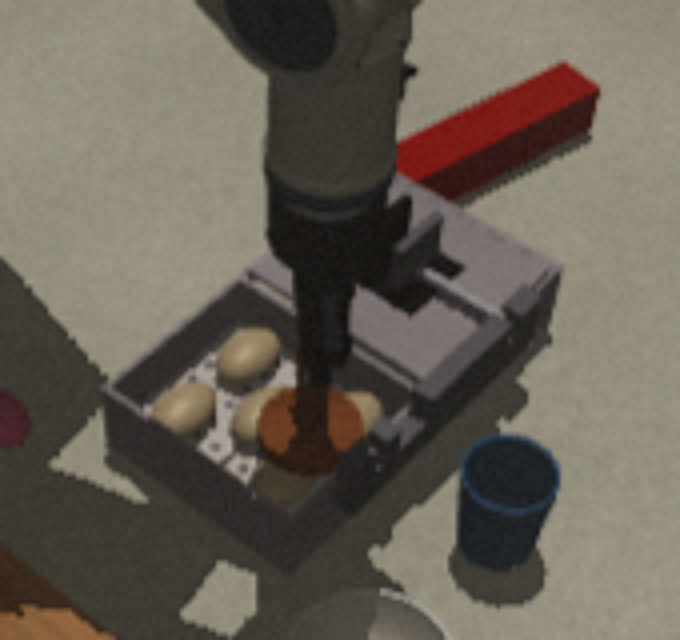

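Request:
jog_arm(
  series=[
    [0,0,0,-1.5,0,0,0],
    [0,0,0,-2,0,0,0],
    [0,0,0,0,-2,-2,0],
    [0,0,0,0,-2.3,-2.3,0],
    [0,0,0,0,-2.05,-2.05,0],
    [0,0,0,0,0,0,0],
    [0,0,0,0,0,0,0],
    [0,0,0,1.2,0,0,0],
    [0,0,0,1,0,0,0],
    [0,0,0,0.3,0,0,0],
    [0,0,0,0.3,0,0,0],
    [0,0,0,0.3,0,0,0],
    [0,0,0,0.3,0,0,0],
    [0,0,0,0.3,0,0,0],
    [0,0,0,0.3,0,0,0],
    [0,0,0,0,0,0,0],
    [0,0,0,0,0,0,0],
  ],
)

```text
clock: 57.95
eef_pos: [510.3, 117.7, 123.1]
tcp_rot: [3.115, 1.57, 2.391]
contact_force: [-4.2, -1.2, 9.2]
opening: 0.248
```

Run:
```python
from h import *
plan([*b2w(-44,0),113])
p,W=cloud("scene"); cv2.imwrite('pics/s14.png',cv2.resize(p[100:260,230:400,::-1],None,fx=4,fy=4))
```

```text
t 57.95 pos [510.3 117.7 123.1] q6 0.947 open 0.248 F [-4.2 -1.2  9.2]
 turn [-0.   -0.06 -0.  ] then shift cm [1.007 0.134 0.087] | tool y world [0.663 0.749 0.   ] z [ 0.749 -0.663  0.   ]
```

View pics/s14.png

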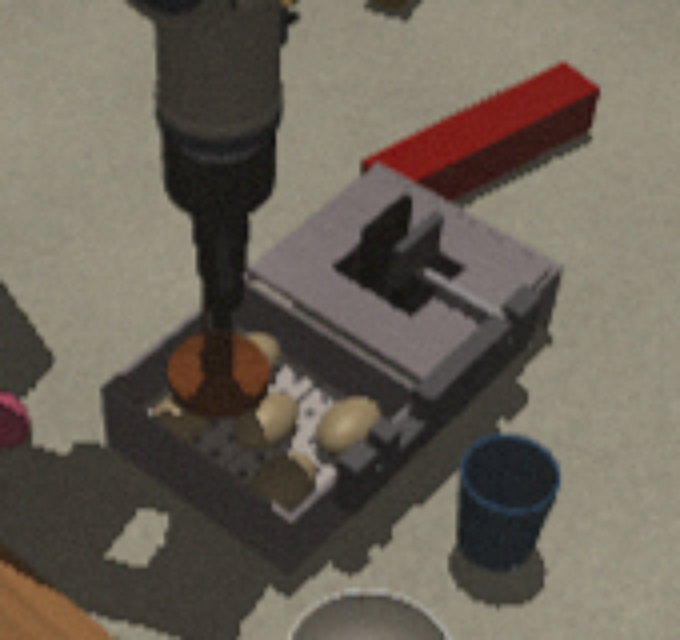

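Request:
jog_arm(
  series=[
    [0,0,0,0.3,0,0,0],
    [0,0,0,0.3,0,0,0],
    [0,0,0,0.3,0,0,0],
    [0,0,0,0.2,0,0,0],
    [0,0,0,0.2,0,0,0],
    [0,0,0,0,0,0,0],
    [0,0,0,0,0,0,0],
  ],
)

```text
clock: 58.7
eef_pos: [510.1, 117.8, 112.8]
tcp_rot: [3.071, 1.569, 2.346]
contact_force: [-17.2, -3.4, 45.5]
opening: 0.25
```

The near half has bottomed (45 N, foot at 37 mm). Now the far half.

Request:
jog_arm(
  series=[
    [0,0,0,-0.5,0,0,0],
    [0,0,0,-1.5,0,0,0],
    [0,0,0,-2.2,0,0,0],
    [0,0,0,0,2,2,0],
    [0,0,0,0,2.2,2.2,0],
    [0,0,0,0,2,2.1,0],
    [0,0,0,0,0,0,0],
    [0,0,0,0,0,0,0],
    [0,0,0,1,0,0,0],
    [0,0,0,0.8,0,0,0],
    [0,0,0,0.3,0,0,0],
    [0,0,0,0.3,0,0,0],
    [0,0,0,0.3,0,0,0],
    [0,0,0,0.3,0,0,0],
    [0,0,0,0.3,0,0,0],
    [0,0,0,0.3,0,0,0],
    [0,0,0,0,0,0,0],
    [0,0,0,0,0,0,0],
  ],
)

```text
clock: 60.5
eef_pos: [598.4, 122.3, 115.0]
tcp_rot: [-2.859, 1.569, 2.699]
contact_force: [-0.6, -0.2, -2.2]
opening: 0.247
```

Run:
```python
from h import *
plan([*b2w(44,0),113])
p,W=cloud("scene"); cv2.imwrite('pics/s15.png',cv2.resize(p[100:260,230:400,::-1],None,fx=4,fy=4))
```

```text
t 60.5 pos [598.4 122.3 115. ] q6 0.923 open 0.247 F [-0.6 -0.2 -2.2]
 turn [ 0.   -0.08  0.02] then shift cm [0.197 0.116 0.072] | tool y world [0.663 0.749 0.   ] z [ 0.749 -0.663  0.   ]
```

View pics/s15.png

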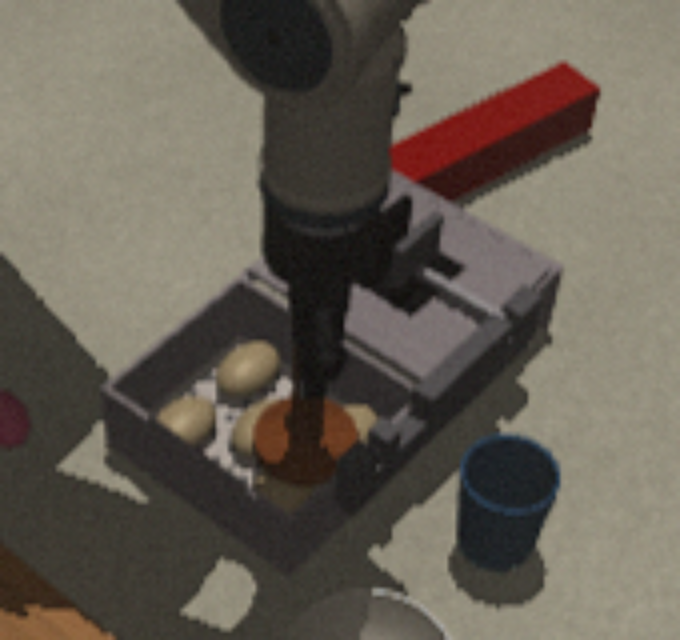

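Request:
jog_arm(
  series=[
    [0,0,0,0.2,0,0,0],
    [0,0,0,0.1,0,0,0],
    [0,0,0,0.1,0,0,0],
    [0,0,0,0,0,0,0],
    [0,0,0,0,0,0,0],
  ],
)

```text
clock: 61.05
eef_pos: [599.1, 122.5, 112.8]
tcp_rot: [1.9, 1.57, 1.175]
contact_force: [-3.2, -0.8, 13.5]
opening: 0.243
```

Request:
jog_arm(
  series=[
    [0,0,0,0.15,0,0,0],
    [0,0,0,0.15,0,0,0],
    [0,0,0,0,0,0,0],
    [0,0,0,0,0,0,0],
    [0,0,0,0,0,0,0],
    [0,0,0,0,0,0,0],
  ],
)

```text
clock: 61.65
eef_pos: [600.1, 122.5, 112.4]
tcp_rot: [1.161, 1.568, 0.437]
contact_force: [-7.9, -2.6, 35.7]
opening: 0.248
```

Both halves have bottomed, with 36 N on the far-side taros at foot height 36.5 mm. I'll lift off and check from above.

Request:
jog_arm(
  series=[
    [0,0,0,-0.5,0,0,0],
    [0,0,0,-1.5,0,0,0],
    [0,0,0,-3,0,0,0],
    [0,0,0,-3,0,0,0],
    [0,0,0,-2,0,0,0],
    [0,0,0,0,0,0,0],
    [0,0,0,0,-3.12,1.63,0],
    [0,0,0,0,-3.12,1.63,0],
    [0,0,0,0,-3.12,1.63,0],
    [0,0,0,0,-3.12,1.63,0],
    [0,0,0,0,-3.12,1.63,0],
    [0,0,0,0,-3.12,1.63,0],
    [0,0,0,0,-3.12,1.63,0],
    [0,0,0,0,0,0,0],
  ],
)

```text
clock: 63.05
eef_pos: [537.5, -120.0, 206.7]
tcp_rot: [-2.373, 1.567, -3.101]
contact_force: [-1.3, 0.2, -2.3]
opening: 0.249
```

Run:
```python
from h import *
p,W=cloud("top"); cv2.imwrite("pics/t16.png",cv2.resize(p[155:265,135:295,::-1],None,fx=5,fy=5))
B=(W[...,:2]-O)@RZ.T; Z=W[...,2]
ins=(abs(B[...,0])<86)&(abs(B[...,1])<71)
m=ins&(Z<20)
for nm,s in(("near",B[...,0]<-4),("far",B[...,0]>4)):
    print(nm,np.median(Z[m&s]),(m&s).sum(), "floor low pct",np.percentile(Z[ins&s],10))
t=ins&(Z>22); n,l,st,_=cv2.connectedComponentsWithStats(t.astype(np.uint8))
for i in range(1,n):
    if st[i,4]>60: q=B[l==i]; print(rect(q),np.percentile(Z[l==i],97).round(1))
p,W=cloud("scene"); cv2.imwrite('pics/s16.png',p[100:380,80:400,::-1])
plan([473.5,-389.5,206])
```

```text
near 9.027877446338948 984 floor low pct 6.479493643373553
far 8.856287662117552 942 floor low pct 6.010693747298138
(array([52.47603226, 40.83031464]), (57.408504486083984, 43.38503646850586), 70.72229766845703) 39.9
(array([ 48.63686752, -35.55208588]), (57.03343963623047, 42.168907165527344), 87.30149841308594) 39.6
(array([-0.71159554,  1.28124428]), (59.36537170410156, 39.02131652832031), 89.54265594482422) 39.9
(array([-50.0124054 , -37.60398483]), (59.101585388183594, 41.18413162231445), 87.29276275634766) 39.8
(array([-50.23199463,  39.39725876]), (59.31298065185547, 38.62931823730469), 87.14128875732422) 40.1
t 63.15 pos [ 538.5 -117.2  206.9] q6 0.509 open 0.253 F [-1.1  0.9 -2.2]
 turn [ 0.   -0.17  0.05] then shift cm [  0.092 -24.67   13.233] | tool y world [0.664 0.747 0.   ] z [ 0.747 -0.664  0.   ]
```

View pics/t16.png

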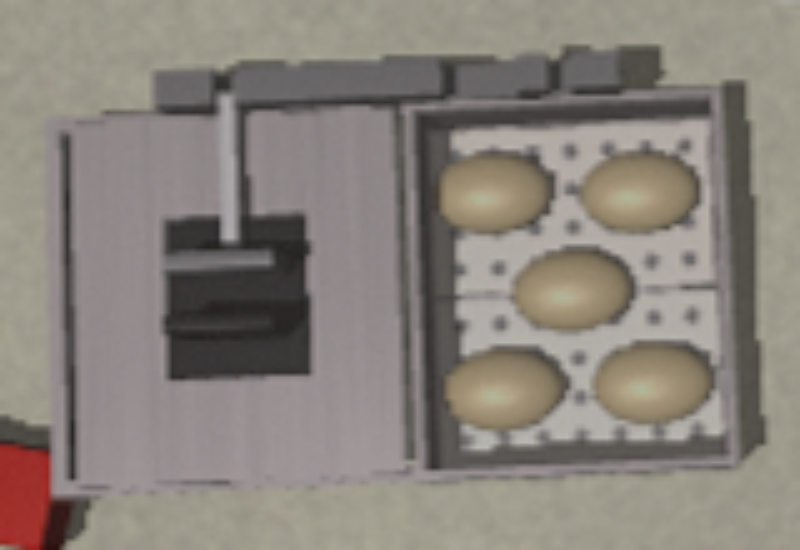

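Both halves read 9 mm, which is fully down, and the five taros lie flat with tops at about 40 mm (floor 9 plus 28, within noise). Now the tamper goes back.

Request:
jog_arm(
  series=[
    [0,0,0,0,-3,1.6,0],
    [0,0,0,0,-3.5,1.9,0],
    [0,0,0,0,-3.5,1.9,0],
    [0,0,0,0,-3.5,1.9,0],
    [0,0,0,0,-3.5,1.9,0],
    [0,0,0,0,-3.5,1.9,0],
    [0,0,0,0,-2.6,1.35,0],
    [0,0,0,0,-1.5,0.75,0],
    [0,0,0,0,0,0,0],
    [0,0,0,3,0,0,0],
    [0,0,0,3,0,0,0],
    [0,0,0,2,0,0,0],
    [0,0,0,1,0,0,0],
    [0,0,0,0,0,0,0],
    [0,0,0,0,0,0,0],
    [0,0,0,0,0,0,0],
  ],
)

```text
clock: 64.75
eef_pos: [475.8, -388.7, 119.2]
tcp_rot: [-0.193, 1.57, -0.917]
contact_force: [0.3, 1.0, -2.5]
opening: 0.247
```

Run:
```python
from h import *
plan([473.5,-389.5,86])
```

```text
t 64.75 pos [ 475.8 -388.7  119.2] q6 0.037 open 0.247 F [ 0.3  1.  -2.5]
 turn [-0.    0.04  0.01] then shift cm [ 3.316 -0.206 -0.119] | tool y world [0.663 0.749 0.   ] z [ 0.749 -0.663  0.   ]
```

Request:
jog_arm(
  series=[
    [0,0,0,1,-0.15,-0.1,0],
    [0,0,0,1,0,0,0],
    [0,0,0,0.7,0,0,0],
    [0,0,0,0.3,0,0,0],
    [0,0,0,0.2,0,0,0],
    [0,0,0,0,0,0,0],
    [0,0,0,0,0,0,0],
  ],
)

```text
clock: 65.45
eef_pos: [472.9, -389.0, 86.0]
tcp_rot: [-2.883, 1.569, 2.675]
contact_force: [-2.2, 0.9, 1.3]
opening: 0.247
```

Request:
jog_arm(
  series=[
    [0,0,0,0.05,0,0,0],
    [0,0,0,0,0,0,0],
    [0,0,0,0,0,0,0.4],
    [0,0,0,0,0,0,0.7],
    [0,0,0,0,0,0,1],
    [0,0,0,0,0,0,1],
    [0,0,0,0,0,0,1],
    [0,0,0,0,0,0,1],
    [0,0,0,-2,0,0,1],
    [0,0,0,-3,0,0,1],
    [0,0,0,-4,0,0,1],
    [0,0,0,-4,0,0,1],
    [0,0,0,0,0,0,1],
    [0,0,0,0,0,0,1],
  ],
)

```text
clock: 66.85
eef_pos: [473.6, -389.4, 216.3]
tcp_rot: [-0.313, 1.57, -1.038]
contact_force: [-1.1, 0.4, -0.6]
opening: 0.995
```

Run:
```python
from h import *
p,W=cloud("scene"); cv2.imwrite('pics/s17.png',cv2.resize(p[230:350,70:230,::-1],None,fx=4,fy=4))
m=(W[...,1]<-310)&(W[...,1]>-460)&(W[...,0]>400)&(W[...,0]<560)
t=W[m&(W[...,2]>120)&(W[...,2]<150)]; print("handle top scene",rect(t[:,:2]),len(t),np.median(t[:,2],))
plan([541,284.8,206],3)
```

```text
handle top scene (array([ 471.5144043 , -388.69204712]), (22.76973533630371, 23.31512451171875), 49.412593841552734) 112 134.6996813197357
t 66.9 pos [ 472.9 -388.8  215. ] q6 0.034 open 1.003 F [-0.8  0.9  0.3]
 turn [-4.452e+01 -9.000e-02 -2.000e-02] then shift cm [ 0.898 66.916 10.323] | tool y world [-0.052  0.999  0.   ] z [0.999 0.052 0.   ]
```

View pics/s17.png

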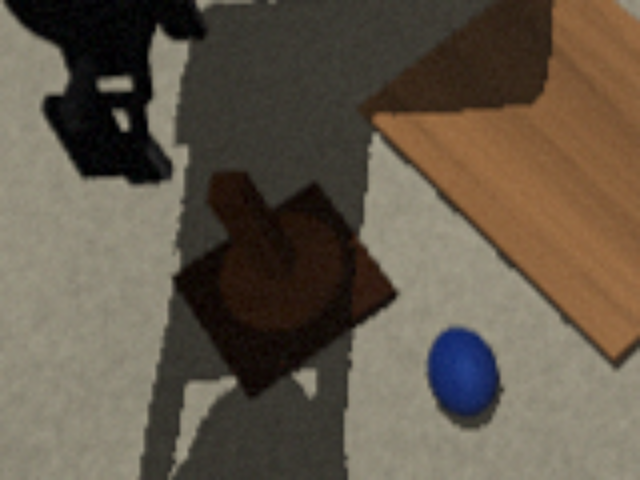

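The tamper stands upright at the centre of its rest. Back to the tab.

Request:
jog_arm(
  series=[
    [-7.42,0,0,0,0,0,1],
    [-7.42,0,0,0,0,0,1],
    [-7.42,0,0,0,0,0,1],
    [-7.42,0,0,0,0,0,1],
    [-7.42,0,0,0,0,0,1],
    [-7.42,0,0,0,0,0,1],
    [0,0,0,0,5,0.8,1],
    [0,0,0,0,5,0.8,1],
    [0,0,0,0,5,0.8,1],
    [0,0,0,0,5,0.8,1],
    [0,0,0,0,5,0.8,1],
    [0,0,0,0,5,0.8,1],
    [0,0,0,0,5,0.8,1],
    [0,0,0,0,5,0.8,1],
    [0,0,0,0,5,0.8,1],
    [0,0,0,0,5,0.8,1],
    [0,0,0,0,5,0.8,1],
    [0,0,0,0,5,0.8,1],
    [0,0,0,0,5,0.7,1],
    [0,0,0,0,1.9,0,1],
  ],
)

```text
clock: 68.9
eef_pos: [539.5, 280.1, 213.7]
tcp_rot: [2.891, 1.568, 2.946]
contact_force: [0.9, -0.2, -0.6]
opening: 1.0
```

Request:
jog_arm(
  series=[
    [0,0,0,0,0,0,1],
    [0,0,0,3,0,0,1],
    [0,0,0,2,0,0,1],
    [0,0,0,0,0,0,1],
    [0,0,0,0,0,0,1],
    [0,0,0,0,0,0,1],
  ],
)

```text
clock: 69.5
eef_pos: [540.8, 275.9, 166.7]
tcp_rot: [1.711, 1.57, 1.762]
contact_force: [0.0, -0.0, 0.2]
opening: 1.002
```

Run:
```python
from h import *
plan([541.8,285,98],3)
```

```text
t 69.5 pos [540.8 275.9 166.7] q6 0.416 open 1.002 F [ 0.  -0.   0.2]
 turn [-0.04 -0.01 -0.06] then shift cm [6.865 0.902 0.151] | tool y world [-0.052  0.999  0.   ] z [0.999 0.052 0.   ]
```

Request:
jog_arm(
  series=[
    [0,0,0,0,0.9,0.13,1],
    [0,0,0,1.5,0,0,1],
    [0,0,0,2,0,0,1],
    [0,0,0,2,0,0,1],
    [0,0,0,1.2,0,0,1],
    [0,0,0,0,0,0,1],
    [0,0,0,0,0,0,1],
    [0,0,0,0,0,0,1],
  ],
)

```text
clock: 70.3
eef_pos: [541.5, 285.8, 99.5]
tcp_rot: [1.508, 1.569, 1.561]
contact_force: [-0.6, 0.4, 0.6]
opening: 0.998
```

Run:
```python
from h import *
plan([541.8,285,98],3)
```

```text
t 70.3 pos [541.5 285.8  99.5] q6 0.429 open 0.998 F [-0.6  0.4  0.6]
 turn [ 0.    0.   -0.08] then shift cm [ 0.153 -0.085  0.026] | tool y world [-0.052  0.999  0.   ] z [0.999 0.052 0.   ]
```

Request:
jog_arm(
  series=[
    [0,0,0,0,0,0,0.2],
    [0,0,0,0,0,0,0.2],
    [0,0,0,0,0,0,0.2],
    [0,0,0,0,0,0,0.2],
    [0,0,0,0,0,0,0.2],
    [0,0,0,0,0,0,0.2],
    [0,0,0,0,-0.4,0,0.2],
    [0,0,0,0,-0.8,0,0.2],
    [0,0,0,0,-0.8,0,0.2],
    [0,0,0,0,-0.8,0,0.2],
    [0,0,0,0,-0.8,0,0.2],
  ],
  force=30,
)

```text
clock: 71.4
eef_pos: [542.9, 250.1, 100.1]
tcp_rot: [1.684, 1.569, 1.736]
contact_force: [-4.9, 2.1, 11.6]
opening: 0.361
```

Pressed and sliding with about 2 N of drag. Continuing.

Request:
jog_arm(
  series=[
    [0,0,0,0,-0.8,0,0.2],
    [0,0,0,0,-0.8,0,0.2],
    [0,0,0,0,-0.8,0,0.2],
    [0,0,0,0,-0.8,0,0.2],
    [0,0,0,0,-0.8,0,0.2],
    [0,0,0,0,-0.8,0,0.2],
    [0,0,0,0,-0.8,0,0.2],
    [0,0,0,0,-0.8,0,0.2],
    [0,0,0,0,-0.8,0,0.2],
    [0,0,0,0,-0.8,0,0.2],
    [0,0,0,0,-0.8,0,0.2],
    [0,0,0,0,-0.8,0,0.2],
    [0,0,0,0,-0.8,0,0.2],
    [0,0,0,0,-0.8,0,0.2],
    [0,0,0,0,-0.8,0,0.2],
  ],
)

```text
clock: 72.9
eef_pos: [549.1, 130.0, 100.1]
tcp_rot: [1.84, 1.569, 1.892]
contact_force: [-6.0, 2.5, 15.6]
opening: 0.365
```

Request:
jog_arm(
  series=[
    [0,0,0,0,-0.5,0,0.2],
    [0,0,0,0,-0.3,0,0.2],
    [0,0,0,0,-0.2,0,0.2],
    [0,0,0,0,-0.2,0,0.2],
    [0,0,0,0,0,0,0.2],
    [0,0,0,0,0,0,0.2],
  ],
)

```text
clock: 73.5
eef_pos: [549.6, 120.9, 100.1]
tcp_rot: [1.626, 1.565, 1.676]
contact_force: [-8.4, 17.9, 13.8]
opening: 0.366
```

At the stop (y = 120.9 mm, 18 N). I'll ease off and release.

Request:
jog_arm(
  series=[
    [0,0,0,0,0.12,0,0.2],
    [0,0,0,0,0,0,0.2],
    [0,0,0,0,0,0,1],
    [0,0,0,0,0,0,1],
    [0,0,0,0,0,0,1],
    [0,0,0,0,0,0,1],
    [0,0,0,0,0,0,1],
    [0,0,0,0,0,0,1],
    [0,0,0,-1.5,0,0,1],
    [0,0,0,-3,0,0,1],
    [0,0,0,-4,0,0,1],
    [0,0,0,-4,0,0,1],
    [0,0,0,0,3,-2,1],
    [0,0,0,0,4,-2,1],
    [0,0,0,0,4,-2,1],
    [0,0,0,0,4,-2,1],
    [0,0,0,0,4,-2,1],
    [0,0,0,0,4,-2,1],
    [0,0,0,0,0,0,1],
    [0,0,0,0,0,0,1],
  ],
)

```text
clock: 75.5
eef_pos: [417.3, 342.8, 223.7]
tcp_rot: [2.954, 1.569, 3.009]
contact_force: [-0.6, 0.2, -0.7]
opening: 0.999
```

Run:
```python
from h import *
s=r.sense(); print(s["clock"],s["eef_pos"])
p,W=cloud("top"); cv2.imwrite("pics/t20.png",p[:,:,::-1])
m=(W[...,2]>118)&(W[...,2]<140)&(W[...,1]>60)&(W[...,1]<200)&(W[...,0]>430)&(W[...,0]<680)
n,l,st,_=cv2.connectedComponentsWithStats(m.astype(np.uint8))
for i in range(1,n):
    if st[i,4]>20: q=W[l==i]; print("plate",rect(q[:,:2]),(RZ@(q.mean(0)[:2]-O)).round(1))
m=(W[...,1]<-310)&(W[...,1]>-460)&(W[...,0]>400)&(W[...,0]<560)
f=W[m&(W[...,2]>19)&(W[...,2]<29)]; print("foot",rect(f[:,:2]),len(f))
t=W[m&(W[...,2]>122)]; print("handle top",rect(t[:,:2]),np.median(t[:,2]))
```

```text
75.5 [417.26792494 342.8319774  223.72592092]
plate (array([569.67529297, 120.42420197]), (10.216209411621094, 52.86076736450195), 2.044536590576172) [13.4 -1.4]
plate (array([538.690979  , 120.09549713]), (9.95629596710205, 52.677005767822266), 0.1317150592803955) [-16.6   1. ]
foot (array([ 472.03869629, -387.4765625 ]), (76.78092956542969, 77.37002563476562), 0.23096010088920593) 521
handle top (array([ 472.70358276, -389.38272095]), (23.414276123046875, 23.596637725830078), 42.42273712158203) 133.39297023297854
```

View pics/t20.png

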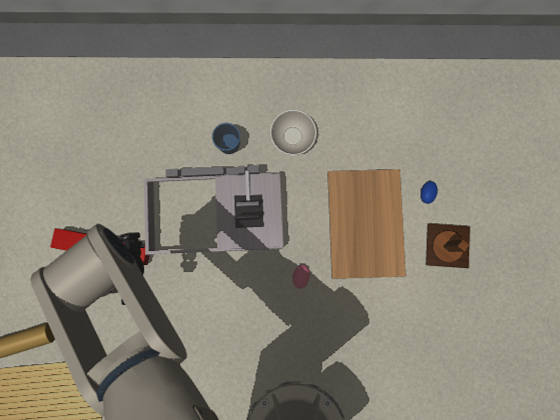

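Top view: the cover is shut over the box, with the plates at (249,212). The plates are about 30 mm apart, so the tab is out. The tamper is at (450,245) on its rest, and the bowl (293,133) and cup (227,138) are where they started. The arm partly hides the carton but stays above it. I'll hand in.

```bash
python3 -c "
from rig import r
print(r.sign_off(), r.sense()['clock'])"
```

```text
the job is handed in; nothing more can be done
the job is handed in; nothing more can be done
```

I carried out the whole sequence and handed the job in at about 75.5 s of simulated time. The hand-in gives no verdict, so what follows is from my own checks.

- **Cover opened:** I pinched the tab and slid the cover to its stop. Seen from the top, the plates were about 30 mm apart at 165 mm of travel, so it was open with the tab out.
- **Taros packed:** all five cream taros went into the box, four in the corners and one in the middle. One was knocked aside on the board during the run; I re-measured it and picked it from its new place.
- **Pressed down:** I pressed near, far, near, far with the tamper. It bottomed at about 45 N near and 36 N far. Afterwards both floor halves read about 9 mm, which is fully down, and the taro tops read about 40 mm. That is 3 mm over the 37 mm expected for a flat layer, within depth noise.
- **Tamper returned:** it stands upright about 4 mm from where I measured the rest's centre.
- **Cover shut:** I slid it to the stop and released the tab. The pinch point then read within about 1 mm of fully shut, with the plates about 30 mm apart, so the tab is out.
- **Bystanders:** the bowl and cup are where they started in the picture. The arm partly hid the carton in the last picture, so I did not re-measure it; I saw no sign of contact with it.

No check failed. On the last far press I met no resistance until just above the bottom, so that half had probably already gone down during the near press.

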